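# Fit the cranks to the stoneware coffee mills and book the batch

### The job

Finish the stoneware coffee mills standing on the felt mat: push a crank fully down onto the square shaft of every mill, then swing each crank clockwise, seen from above, through at least one full turn to show that it runs. When all the mills are done, take the barcode scanner from its cradle, hold it still for two seconds with its window squarely on the job card's barcode from about ten centimetres away, and stand it back upright in the cradle. Keep the mills upright and leave the other things on the table where they are.

Things in the scene. Friction and masses are not known exactly. Their poses are not given: they have to be found in the camera images.
- mat: beige felt work mat lying flat on the table, 220 x 560 mm, fixed, under 2 mm thick; the mills stand on it in a row along its y; origin at its centre
- cork_mat: cork mat lying flat on the table, 190 x 240 mm, fixed, 1 mm thick, on which the loose cranks lie at the start; origin at its centre
- mill1: loose stoneware coffee mill, may be absent: fluted body 91 mm across, 87 mm tall, about 0.9 kg, steel cover; origin under its centre, z up. On top a brass collar 44 mm across that turns with the shaft, its flat face 103 mm above the origin, and out of it the square steel shaft. Mills stand in a row, 145 mm or more apart; one stays put while its shaft is turned
- mill1_seat (a point): on the shaft axis of mill1 at the collar's face, 103 mm above the mill's underside; turns with the shaft, x and y square to its flats. Shaft: 12 mm square, straight for 21 mm above this point, then tapering to 8 mm square at its end 26 mm above it
- mill1_shaft (a joint): turn of the shaft in the mill, rad; grows clockwise seen from above, no stops; starts between -0.78 and 0.78; light friction (0.04 N m) keeps it where it is left
- mill2: loose stoneware coffee mill, may be absent: fluted body 91 mm across, 87 mm tall, about 0.9 kg, steel cover; origin under its centre, z up. On top a brass collar 44 mm across that turns with the shaft, its flat face 103 mm above the origin, and out of it the square steel shaft. Mills stand in a row, 145 mm or more apart; one stays put while its shaft is turned
- mill2_seat (a point): on the shaft axis of mill2 at the collar's face, 103 mm above the mill's underside; turns with the shaft, x and y square to its flats. Shaft: 12 mm square, straight for 21 mm above this point, then tapering to 8 mm square at its end 26 mm above it
- mill2_shaft (a joint): turn of the shaft in the mill, rad; grows clockwise seen from above, no stops; starts between -0.78 and 0.78; light friction (0.04 N m) keeps it where it is left
- mill3: loose stoneware coffee mill, may be absent: fluted body 91 mm across, 87 mm tall, about 0.9 kg, steel cover; origin under its centre, z up. On top a brass collar 44 mm across that turns with the shaft, its flat face 103 mm above the origin, and out of it the square steel shaft. Mills stand in a row, 145 mm or more apart; one stays put while its shaft is turned
- mill3_seat (a point): on the shaft axis of mill3 at the collar's face, 103 mm above the mill's underside; turns with the shaft, x and y square to its flats. Shaft: 12 mm square, straight for 21 mm above this point, then tapering to 8 mm square at its end 26 mm above it
- mill3_shaft (a joint): turn of the shaft in the mill, rad; grows clockwise seen from above, no stops; starts between -0.78 and 0.78; light friction (0.04 N m) keeps it where it is left
- crank1: loose steel crank, 0.2 kg, all alike, lying flat, knob up. Hub 30 x 30 x 24 mm high with a 13.5 mm square through bore, sides along x and y; origin: bore centre at the underside. Arm 14 x 6 mm flush with the underside, along +x to 104 mm; free-spinning wooden knob 24 mm across at x 85 mm, 7 to 47 mm up. Home: underside on a mill's collar, at any of four quarter turns
- crank2: loose steel crank, 0.2 kg, all alike, lying flat, knob up. Hub 30 x 30 x 24 mm high with a 13.5 mm square through bore, sides along x and y; origin: bore centre at the underside. Arm 14 x 6 mm flush with the underside, along +x to 104 mm; free-spinning wooden knob 24 mm across at x 85 mm, 7 to 47 mm up. Home: underside on a mill's collar, at any of four quarter turns
- crank3: loose steel crank, 0.2 kg, all alike, lying flat, knob up. Hub 30 x 30 x 24 mm high with a 13.5 mm square through bore, sides along x and y; origin: bore centre at the underside. Arm 14 x 6 mm flush with the underside, along +x to 104 mm; free-spinning wooden knob 24 mm across at x 85 mm, 7 to 47 mm up. Home: underside on a mill's collar, at any of four quarter turns
- scanner: handheld barcode scanner, 0.22 kg, standing upright in its cradle: upright handle 32 x 28 mm, 95 mm tall, under a level head 112 mm long (x -46 to 66 mm), 46 mm wide (y) and 40 mm high (from 92 to 132 mm above the origin); origin under the centre of the handle; it looks along +x
- scanner_window (a point): centre of the scanner's reading window at the head's front, 70 mm ahead of and 112 mm above the scanner's origin; the beam leaves along +x of this frame
- cradle: fixed holder for the scanner: a base 120 x 96 mm with an open-topped cup, 44 x 40 mm inside (x, y) with 5 mm walls, rim 62 mm above the table; the handle stands on the cup's floor 15 mm above the origin; origin on the table under the cup's centre; at the start the scanner looks along the cradle's +x
- job_card: centre of the black barcode (75 x 36 mm) on the white card (140 x 215 mm) in a fixed clear stand 150 mm wide and 215 mm high, leaning back 29 degrees; 165 mm above the table; the stand's base plate reaches 95 mm out in front of this point on the table; x points straight out of the card (leaning 29 degrees up from level), y level along the bars' row
- cup_a: bystander, to be left alone: oatmeal cup 72 mm across, 68 mm high; origin at its underside
- cup_b: bystander, to be left alone: grey-green cup 72 mm across, 68 mm high; origin at its underside
- dish: bystander, to be left alone: flat dish 120 mm across; origin at its underside
- vase: bystander, to be left alone: small vase 80 mm across, 122 mm high; origin at its underside
- tape_roll: bystander, to be left alone: roll of packing tape 90 mm across, 25 mm high; origin at its underside
- rib_tool: bystander, to be left alone: wooden spatula 190 mm long; origin at its underside
There are look-alikes about, which are no part of the job. What is shaped like the part that bears job_card but yellow is not meant.

How it is judged:
By the outcome, as a careful person would: the job done as asked, in the order asked, and still so for the second after the job is handed in, with the robot touching nothing.
Of mill1, mill2, mill3 only 2 to 3 are there at a start; the rules pass over those that are not, and their reading is None.
At some moment in a run one of crank1, crank2, crank3 may be knocked a few centimetres aside while the robot is not near it.
It also fails if it takes over 210 s, if anything falls off the work surface, if the arm or the gripper's body presses on something with over 40 N, if the wrist force passes 120 N, or if a joint passes its speed limit or range.

### The arm

A 6-joint arm with a two-finger parallel gripper is mounted at the origin on the work surface. World frame = base frame: x ahead of the robot, y to its left, z up, the work surface at z = 0. Lengths are in mm, angles in rad, forces in N, time in s.
With the tool pointing down it reaches from about 400 to 925 mm from the base axis. Payload 12.5 kg.
Tool frame: the origin (TCP) lies between the finger pads; the fingertips stand env.tip_extent ahead of it and the grasp point (between the pads) lies 11 mm behind it (env.tip_extent is the distance from the TCP to the fingertips, in mm); z points along the fingers, y is the line along which they close (so a half turn about z gives the same grasp; the last joint's range is limited). The gripper opens to 95 mm and grips with 3 to 60 N. Pads are 20 mm wide; open, the fingers measure 119 mm over their backs; the gripper's body (75 mm by 180 mm) begins 59 mm behind the grasp point.
Start: joints at [-1.22, 0.491, 1.559, -0, 1.092, -0.106], TCP at [275.698, -560.925, 222.661] pointing down, gripper open.
Joint ranges: [-3.1, 3.1], [-0.84, 2.19], [0.05, 2.79], [-1.13, 4.28], [0.06, 2.93], [-2.69, 2.69]. Speed limits (rad/s): [2.22, 2.22, 2.79, 3.14, 3.14, 3.14].

### API

Orientations are given as [roll, pitch, yaw] about the fixed x, y, z axes, in that order (R = Rz(yaw) Ry(pitch) Rx(roll)).
In Python, from cell import env gives the robot as it stands.
- The arm moves only by the tool carry_out, never from a script. Its argument "motion" is a list of rows, each a list of 5 numbers: the shift along the tool's x, y, z in mm, then the turn about the tool's z in degrees, then the closure, from 0 (fully open) to 1 (shut). A call has 1 to 12 rows; each row shifts and turns the commanded pose from where the row before left it, along the tool's axes as they then stand; what a row does not reach is not made up. A row lasts 1/10 s, in which the tool goes at most 50 mm and 8.59 degrees, less where a joint would pass 70% of its speed; a pose out of reach is approached as far as the arm can. A call with a gripper value outside its range is refused whole. The fingers move at their own pace and stop on an object; the grip force is fixed at half the most. Time passes only in rows, so rows that do not move let the fingers close. It gives the time, the measured TCP pose, the force, the opening and the grip force at its end, in the units of the state.
- env.state(): the state, without advancing time (a new reading comes with each control period).
- env.read_camera(name): name is "scene" or "top"; returns a dict with "color" (480x640x3 uint8, red, green, blue), "K" (3x3 intrinsics, pixels), "dist" ([k1, k2, p1, p2, k3] as OpenCV has them; the pictures are not rectified), "R" (3x3) and "t" (3): a world point X has camera coordinates R X + t. Camera axes: x right, y down, z forward; pixel columns grow to the right and rows downward; lengths in mm; the calibration is good to about 2 mm. A picture is of the moment at which its call begins. There is no depth.
- env.job_done(): hands the job in; it is judged then, once.
The state is a dict: "t": time; "joints": joint angles; "qvel": joint speeds; "tau": joint torques, N m; "eef_pos": TCP position; "tcp_rot": TCP orientation; "ft_force": force on the tool from outside, world axes, zero at the start; "moment": the same for the moment, N m; "opening": opening from 0.0 (shut) to 1.0 (fully open); "grip_force": force on a finger pad.
Only numpy, scipy, OpenCV 4.12 (cv2) and the standard library are available. Lean on these libraries where they do the work, as an engineer would, in place of code of your own. Each camera call takes 0.05 s, during which the arm holds its last target. There are 200 camera calls.

## Working session

There is one attempt and no reset: what is moved stays moved. The work goes in short steps, Python scripts to look and compute and a tool call to move; the robot and the scene stay as the last step left them, time stands still between calls to the robot, and variables do not carry over. Pictures are saved under pics/ and viewed, at most 14 in all, crops included, and the job is handed in when it is done.

Besides the shell and the picture viewer there is one more tool, called after ">>>" in YAML: its name, and indented under it one key for each argument. carry_out: Moves the arm, as the interface text tells. Its arguments: {"type":"object","properties":{"motion":{"type":"array"}},"required":["motion"]}

```bash
mkdir -p pics; ls
python3 - <<'E'
from cell import env
import cv2,numpy as np
print(env.tip_extent, env.state())
for n in("scene","top"):
    c=env.read_camera(n); cv2.imwrite(f"pics/{n}0.png",c["color"][...,::-1]); print(n,c["K"],c["dist"],c["R"],c["t"], -np.array(c["R"]).T@c["t"])
E
```

```text
pics
8.0 {'t': 0.0, 'joints': array([-1.21960796e+00,  4.91568050e-01,  1.55944576e+00, -6.79244757e-06,
        1.09168389e+00, -1.05614906e-01]), 'qvel': array([ 5.86884028e-04, -7.17884617e-05, -6.71816940e-04, -4.48425486e-04,
        3.88747728e-04, -1.21955419e-03]), 'tau': array([-2.37888584e-03, -6.12646222e+01, -2.58187634e+01,  6.91224751e-02,
        4.82069829e-02, -1.82849512e-04]), 'eef_pos': array([ 275.60722727, -560.69541783,  222.05773412]), 'tcp_rot': array([-3.14049312e+00, -1.10502363e-04,  4.56806349e-01]), 'ft_force': array([-0.83844724,  0.42970375, -0.25994651]), 'moment': array([-0.00264113, -0.03013753,  0.04530886]), 'grip_force': 0.0, 'opening': 0.9988779279604209}
scene [[547.47833568   0.         322.11167661]
 [  0.         547.47833568 248.37119582]
 [  0.           0.           1.        ]] [-0.01842857  0.          0.          0.          0.        ] [[-0.31826247  0.94792636  0.01202586]
 [ 0.7544793   0.26095341 -0.60221617]
 [-0.57399477 -0.18258954 -0.79824249]] [ 186.24397934 -281.27031228 1770.59527171] [1287.79951626  220.14504954 1241.73909807]
top [[545.05296813   0.         315.72170096]
 [  0.         545.05296813 233.34763129]
 [  0.           0.           1.        ]] [-0.04066844  0.          0.          0.          0.        ] [[-0.00810633 -0.99996112  0.00347091]
 [-0.98503293  0.00738758 -0.17220787]
 [ 0.17217553 -0.00481493 -0.98505452]] [ -39.41105557  492.50108429 1397.20273176] [ 244.24618667  -36.32047427 1461.27021677]
```

Create h.py:
```python
import cv2,numpy as np
from cell import env
from scipy.spatial.transform import Rotation as Ro
def cam(n): return env.read_camera(n)
def at(c,uv,z):
    "pixels -> world points at height z"
    uv=np.array(uv,float).reshape(-1,1,2)
    K,d,R,t=[np.array(c[k],float) for k in("K","dist","R","t")]
    p=cv2.undistortPoints(uv,K,d).reshape(-1,2)
    r=np.c_[p,np.ones(len(p))]@R; o=-R.T@t
    return o+r*((np.asarray(z)-o[2])/r[:,2])[:,None]
def pix(c,X):
    K,d,R,t=[np.array(c[k],float) for k in("K","dist","R","t")]
    return cv2.projectPoints(np.array(X,float).reshape(-1,1,3),cv2.Rodrigues(R)[0],t,K,d)[0].reshape(-1,2)
def crop(c,x0,y0,w,h,s,fn,marks=None):
    im=np.ascontiguousarray(c["color"][y0:y0+h,x0:x0+w,::-1])
    im=cv2.resize(im,None,fx=s,fy=s,interpolation=cv2.INTER_CUBIC)
    if marks is not None:
        for u,v in marks: cv2.circle(im,(int((u-x0+.5)*s),int((v-y0+.5)*s)),2,(255,0,255),-1)
    cv2.imwrite("pics/"+fn,im)
def st():
    s=env.state(); print({k:np.round(s[k],3).tolist() for k in("t","eef_pos","tcp_rot","ft_force","opening","grip_force","joints")})
    return s
```

```text
(no output)
```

View pics/scene0.png

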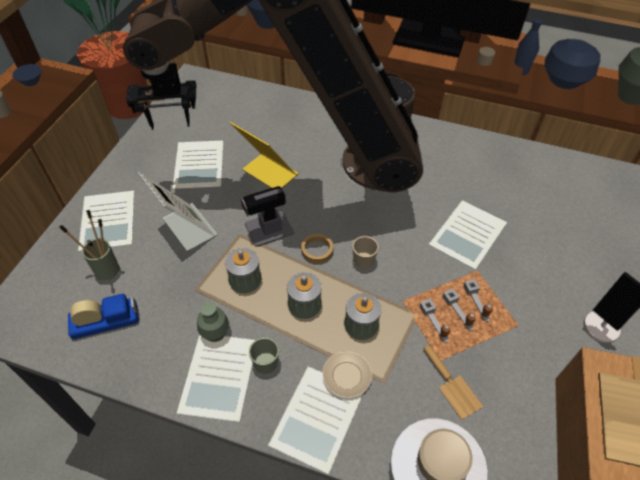

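View pics/top0.png

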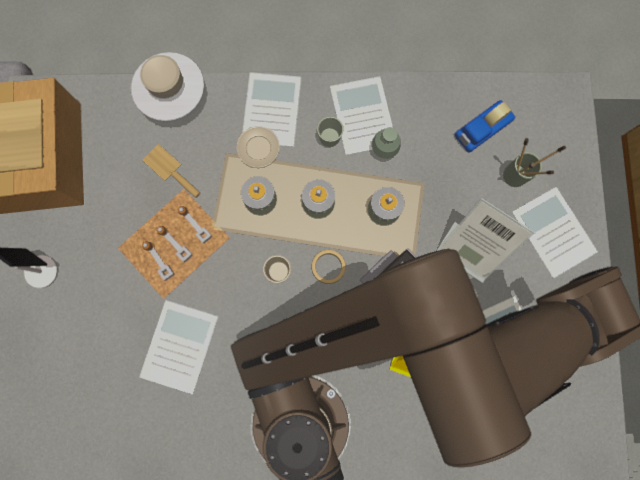

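The three mills are at top px (257,193), (318,197) and (388,204). The three cranks lie on the cork at about (157,260), (173,243) and (193,224). The white stand at (485,240) is the job card, and the yellow stand at (400,365) is the look-alike. I'll enlarge these.

Run:
```python
from h import *
t=cam("top");s=cam("scene")
def C(c,x,y,w,h,W,H): return cv2.resize(c["color"][y:y+h,x:x+w,::-1],(W,H),interpolation=cv2.INTER_CUBIC)
a=C(t,236,172,160,50,800,250)   # x5
b=C(t,130,200,80,70,400,350)   # x5
d=C(s,415,275,80,70,400,350)  # x5
cv2.imwrite("pics/m1.png",np.vstack([a,np.hstack([b,d])]))
```

```text
(no output)
```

View pics/m1.png

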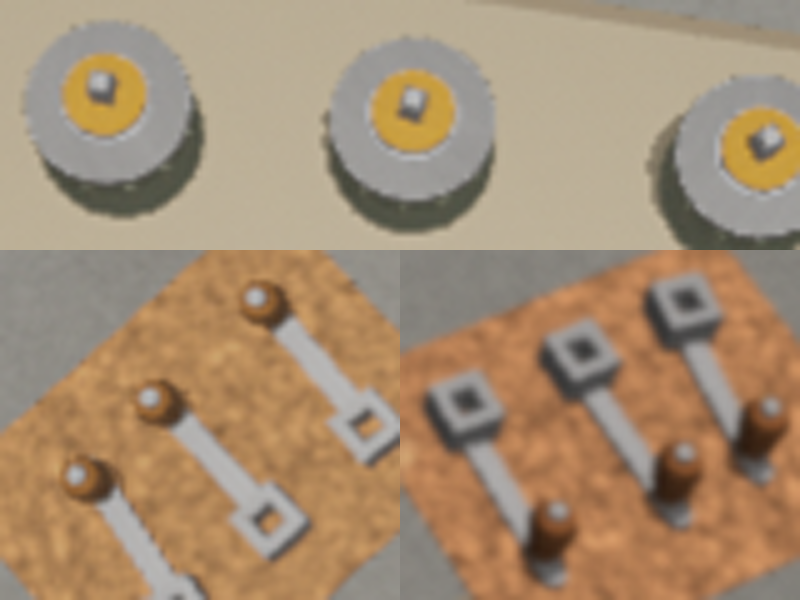

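```bash
cat > fit.py <<'E'
from h import *
from scipy.optimize import minimize
S=8
def cover(c,roi,pts):
    x0,y0,w,h=roi
    p=(pix(c,pts)-[x0-.5,y0-.5])*S-.5
    m=np.zeros((h*S,w*S),np.uint8)
    cv2.fillConvexPoly(m,cv2.convexHull(np.round(p*16).astype(np.int32)),255,shift=4)
    return m
dn=lambda m:cv2.resize(m,None,fx=1/S,fy=1/S,interpolation=cv2.INTER_AREA)/255.
def place(P,p,z0): 
    co,si=np.cos(p[2]),np.sin(p[2]); P=np.array(P,float)
    return np.c_[p[0]+co*P[:,0]-si*P[:,1],p[1]+si*P[:,0]+co*P[:,1],P[:,2]+z0]
def box(x0,x1,y0,y1,z0,z1): return [(x,y,z) for x in(x0,x1) for y in(y0,y1) for z in(z0,z1)]
a=np.linspace(0,2*np.pi,33)[:-1]
disc=lambda r,z,x=0:[(x+r*np.cos(t),r*np.sin(t),z) for t in a]
def crank_model(c,roi,p,z0=1):
    f=lambda P:cover(c,roi,place(P,p,z0))
    m=f(box(-15,15,-15,15,0,24))|f(box(0,104,-7,7,0,6))
    return dn(m&~(f(box(-6.75,6.75,-6.75,6.75,0,0))&f(box(-6.75,6.75,-6.75,6.75,24,24)))),dn(f(disc(13,7,85)+disc(13,48,85)))
def roi_of(c,p,L,z):
    q=pix(c,place(L,p,z)); lo=np.floor(q.min(0)-4).astype(int); hi=np.ceil(q.max(0)+4).astype(int)
    return (*lo,*(hi-lo))
def fit_crank(cs,p0,z0=1):
    p=np.array(p0,float)
    for it in range(2):
        D=[]
        for c in cs:
            roi=roi_of(c,p,box(-15,104,-15,15,0,24),z0); x,y,w,h=roi
            im=c["color"][y:y+h,x:x+w].astype(float); g=im[...,0]-im[...,2]
            m,k=crank_model(c,roi,p,z0)
            near=cv2.dilate((m>.05).astype(np.uint8),np.ones((7,7)))>0
            wgt=near&(cv2.dilate(k,np.ones((3,3)))<.05)
            bg=np.median(g[wgt&(m<.01)]); fg=np.median(g[wgt&(m>.99)])
            D.append((c,roi,np.clip((g-bg)/(fg-bg),-.2,1.2),wgt))
        cost=lambda q:sum(((crank_model(c,r,[q[0]*10,q[1]*10,q[2]],z0)[0]-g)[w]**2).sum() for c,r,g,w in D)
        q=minimize(cost,[p[0]/10,p[1]/10,p[2]],method="Nelder-Mead",options=dict(initial_simplex=np.array([p*[.1,.1,1]]*4)+np.array([[0,0,0],[.4,0,0],[0,.4,0],[0,0,.08]]),xatol=2e-3,fatol=1e-3)); p=q.x*[10,10,1]
    return p,q.fun
SH=box(-6,6,-6,6,0,21)+box(-4,4,-4,4,26,26)
def mill_model(c,roi,p,z0):
    f=lambda P:cover(c,roi,place(P,p,z0))
    return dn(f(disc(22,0))&~f(SH))
def fit_mill(cs,p0,z0=105):
    D=[]
    for c in cs:
        roi=roi_of(c,p0,disc(26,0)+SH,z0);x,y,w,h=roi
        im=c["color"][y:y+h,x:x+w].astype(float); g=im[...,0]-im[...,2]; D.append((c,roi,g))
    def cost(q):
        s=0
        for c,r,g in D:
            m=mill_model(c,r,[q[0]*10,q[1]*10,q[2]],z0)
            yx=np.indices(g.shape).reshape(2,-1)
            cc=pix(c,[(p0[0],p0[1],z0)])[0]-[r[0],r[1]]
            w=(np.hypot(yx[1]-cc[0],yx[0]-cc[1])<13).reshape(g.shape)
            A=np.c_[m[w],1-m[w]]; v=g[w]; s+=((A@np.linalg.lstsq(A,v,rcond=None)[0]-v)**2).sum()/1e4
        return s
    best=None
    for y in(-.6,-.2,.2,.6):
        q=minimize(cost,[p0[0]/10,p0[1]/10,y],method="Nelder-Mead",options=dict(initial_simplex=np.array([[p0[0]/10,p0[1]/10,y]]*4)+np.array([[0,0,0],[.3,0,0],[0,.3,0],[0,0,.3]]),xatol=2e-3,fatol=1e-4))
        if best is None or q.fun<best.fun: best=q
    return best.x*[10,10,1],best.fun
E
python3 - <<'E'
from fit import *
t=cam("top");s=cam("scene")
H=[(166,267),(184,254),(203,235.4)];N=[(147.4,245.6),(161.6,230.4),(182.4,210.4)]
for h,n in zip(H,N):
    a=at(t,[h],25)[0];b=at(t,[n],48)[0];d=b-a; print("init",a.round(1),np.hypot(*d[:2]).round(1))
    p0=[a[0],a[1],np.arctan2(d[1],d[0])]
    for cs in([t],[s],[t,s]): p,f=fit_crank(cs,p0); print(p.round(3),round(f,2))
for m in[(257,191),(318.6,194),(388.6,202)]:
    a=at(t,[m],105)[0];print("mill",a.round(1))
    for cs in([t],[s],[t,s]): p,f=fit_mill(cs,a); print(p.round(3),round(f,3))
E
```

```text
init [407.7 354.5  25. ] 70.5
[395.188 358.23    0.6  ] 3.89
[395.617 357.868   0.602] 9.86
[395.415 358.174   0.603] 14.62
init [442.1 307.7  25. ] 82.1
[444.292 311.183   0.755] 4.41
[444.221 310.899   0.749] 10.15
[444.202 311.046   0.752] 15.08
init [492.  258.3  25. ] 82.4
[495.385 259.719   0.707] 4.26
[495.173 259.457   0.697] 9.88
[495.191 259.654   0.703] 14.59
mill [592.6 106.6 105. ]
[ 5.94400e+02  1.08057e+02 -8.70000e-02] 7.53
[5.97321e+02 1.08914e+02 8.10000e-02] 8.915
[ 5.95317e+02  1.08328e+02 -1.60000e-02] 27.68
mill [583.5 -51.1 105. ]
[ 5.84644e+02 -5.01030e+01 -3.04000e-01] 7.299
[ 5.87094e+02 -4.91150e+01 -1.18000e-01] 11.142
[ 5.85256e+02 -4.97210e+01 -2.46000e-01] 28.32
mill [ 561.2 -229.8  105. ]
[ 5.63559e+02 -2.29048e+02  5.07000e-01] 7.149
[ 566.174 -227.667    0.569] 12.07
[ 564.073 -228.838   -1.016] 28.418
```

Run:
```python
import fit
from fit import *
t=cam("top");s=cam("scene")
crop(s,220,240,165,110,4.8,"millscene.png")
for h in(2,4,6,10):
    def mm(c,roi,p,z0):
        f=lambda P:cover(c,roi,place(P,p,z0))
        return dn(f(disc(22,0)+disc(22,-h))&~f(SH))
    fit.mill_model=mm
    print(h)
    for m in [(594.4,108),(584.6,-50.1),(563.6,-229)]:
        print([(p.round(2).tolist(),round(f,2)) for p,f in (fit_mill(cs,m) for cs in([t],[s],[t,s]))])
```

```text
2Traceback (most recent call last):
  File "<stdin>", line 12, in <module>
  File "<stdin>", line 12, in <genexpr>
  File "fit.py", line 46, in fit_mill
    roi=roi_of(c,p0,disc(26,0)+SH,z0);x,y,w,h=roi
  File "fit.py", line 22, in roi_of
    q=pix(c,place(L,p,z)); lo=np.floor(q.min(0)-4).astype(int); hi=np.ceil(q.max(0)+4).astype(int)
            ~~~~~^^^^^^^
  File "fit.py", line 12, in place
    co,si=np.cos(p[2]),np.sin(p[2]); P=np.array(P,float)
                 ~^^^
IndexError: tuple index out of range
```

View pics/millscene.png

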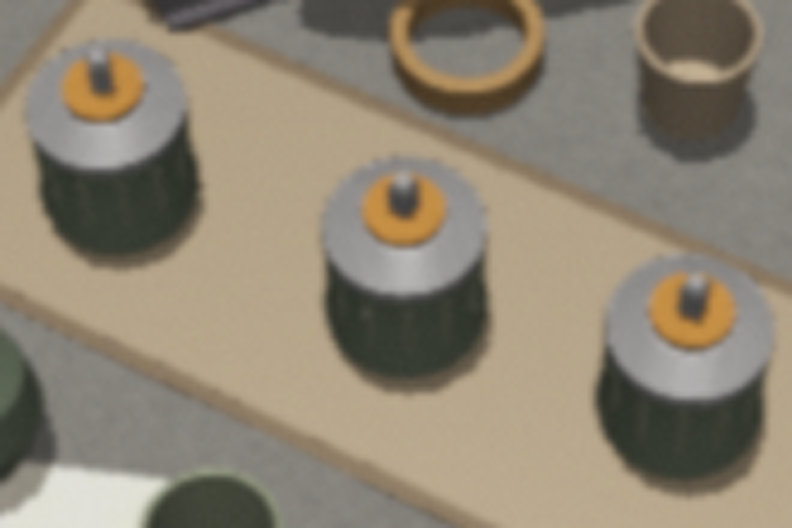

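The scene crop shows all three mills with flat-topped collars that have a thin visible side at px (102,85)/4.8, (404,210)/4.8 and (692,312)/4.8. I'll fit with a collar side.

Run:
```python
import fit
from fit import *
t=cam("top");s=cam("scene")
for h in(2,4,6,10):
    def mm(c,roi,p,z0):
        f=lambda P:cover(c,roi,place(P,p,z0))
        return dn(f(disc(22,0)+disc(22,-h))&~f(SH))
    fit.mill_model=mm
    print(h)
    for m in [(594.4,108,0),(584.6,-50.1,0),(563.6,-229,0)]:
        print([(p.round(2).tolist(),round(f,2)) for p,f in (fit_mill(cs,m) for cs in([t],[s],[t,s]))])
```

```text
2
[([594.72, 108.09, -0.11], np.float64(8.92)), ([596.5, 108.74, 0.05], np.float64(8.95)), ([595.44, 108.5, 0.02], np.float64(23.84))]
[([584.89, -50.09, 1.28], np.float64(8.3)), ([586.64, -49.27, -0.05], np.float64(10.99)), ([585.27, -49.67, 1.29], np.float64(24.09))]
[([563.69, -229.14, -1.05], np.float64(8.75)), ([565.49, -228.13, -1.01], np.float64(12.27)), ([564.09, -228.85, -1.0], np.float64(25.27))]
4
[([594.86, 108.29, -0.16], np.float64(10.7)), ([595.78, 108.69, 0.08], np.float64(10.87)), ([595.14, 108.44, -0.01], np.float64(23.68))]
[([585.0, -50.09, -0.29], np.float64(9.81)), ([586.01, -49.43, -0.04], np.float64(12.72)), ([585.22, -49.8, -0.21], np.float64(24.77))]
[([563.79, -229.25, 0.59], np.float64(10.81)), ([564.92, -228.67, 0.56], np.float64(13.89)), ([564.02, -229.02, -0.98], np.float64(26.27))]
6
[([595.15, 108.33, -0.18], np.float64(12.77)), ([595.12, 108.47, 0.08], np.float64(13.96)), ([595.17, 108.38, 0.03], np.float64(27.54))]
[([585.24, -50.12, -0.32], np.float64(11.76)), ([585.17, -49.85, 0.3], np.float64(15.08)), ([585.25, -49.85, -0.2], np.float64(28.47))]
[([563.92, -229.28, 0.5], np.float64(13.38)), ([564.3, -228.86, 0.56], np.float64(16.64)), ([564.03, -229.15, 0.55], np.float64(30.24))]
10
[([595.34, 108.49, -0.21], np.float64(18.87)), ([594.11, 108.47, 0.11], np.float64(21.22)), ([595.17, 108.47, -0.01], np.float64(42.33))]
[([585.55, -50.07, -0.29], np.float64(17.1)), ([583.98, -50.34, 0.27], np.float64(21.93)), ([585.1, -50.02, -0.23], np.float64(42.98))]
[([564.45, -229.48, -1.07], np.float64(19.24)), ([562.44, -229.95, 0.53], np.float64(24.02)), ([563.9, -229.34, 0.57], np.float64(45.28))]
```

Cranks agree between the two cameras to 0.5 mm: (395.4,358.2,0.60), (444.2,311,0.75) and (495.2,259.7,0.70). Mill axes are (595.1,108.4), (585.2,-49.8) and (564,-229), spaced 158 mm and 180 mm, which fits the ≥145 mm given. First move: raise, then travel.

>>> carry_out:
  motion:
    - [0,0,-40,0,0.4]
    - [0,0,-40,0,0.4]
    - [41,-20,-30,0,0.4]
    - [41,-20,0,0,0.4]
    - [41,-20,0,0,0.4]
    - [41,-20,0,0,0.4]
    - [41,-20,0,0,0.4]
    - [41,-20,0,0,0.4]
    - [41,-20,0,0,0.4]
    - [41,-20,0,0,0.4]
    - [41,-20,0,0,0.4]
    - [41,-20,0,0,0.4]

```text
t: 1.7
eef_pos: [554.0, -201.9, 330.3]
tcp_rot: [3.141, -0.0, 0.457]
ft_force: [1.7, -1.0, -0.3]
opening: 0.601
grip_force: 0.0
```

```bash
cat >> h.py <<'E'
def to(x,y,z,yaw,off=(0,0)):
    "tool-frame shift (present axes) and turn in deg to reach a pose"
    s=env.state(); r=s["tcp_rot"]; R=Ro.from_euler("xyz",r).as_matrix()
    d=np.array([x,y,z])-s["eef_pos"]; c=r[2]
    dz=-np.degrees((yaw-c+np.pi)%(2*np.pi)-np.pi)
    print("t",round(s["t"],2),"pos",s["eef_pos"].round(1),"rpy",np.round(r,3),"F",s["ft_force"].round(1),"j6",s["joints"][5].round(2),"open",round(s["opening"]*95,1),"\n shift",(R.T@d).round(1),"turn",round(dz,1))
E
python3 -c "
from h import *
to(495.2,259.7,120,.703)"
```

```text
t 1.7 pos [ 554.  -201.9  330.3] rpy [ 3.141 -0.     0.457] F [ 1.7 -1.  -0.3] j6 0.65 open 57.0 
 shift [ 150.8 -440.3  210.2] turn -14.1
```

>>> carry_out:
  motion:
    - [15,-44,0,0,0.4]
    - [15,-44,0,0,0.4]
    - [15,-44,0,0,0.4]
    - [15,-44,0,0,0.4]
    - [15,-44,0,0,0.4]
    - [15,-44,20,0,0.4]
    - [15,-44,30,0,0.4]
    - [15,-44,40,0,0.4]
    - [15,-44,40,0,0.4]
    - [15,-44,40,0,0.4]
    - [0,0,20,-7,0.4]
    - [0,0,20,-7,0.4]

```text
t: 2.9
eef_pos: [497.0, 228.0, 144.2]
tcp_rot: [-3.141, 0.001, 0.708]
ft_force: [-0.0, -0.1, 0.6]
opening: 0.598
grip_force: 0.0
```

```bash
python3 -c "
from h import *
to(495.2,259.7,12,.703)"
```

```text
t 2.9 pos [497.  228.  144.2] rpy [-3.141e+00  1.000e-03  7.080e-01] F [-0.  -0.1  0.6] j6 1.17 open 56.8 
 shift [ 19.3 -25.2 132.1] turn 0.3
```

>>> carry_out:
  motion:
    - [10,-12.5,20,0,0.4]
    - [9.5,-12.5,30,0,0.4]
    - [0,0,20,0,0.4]
    - [0,0,0,0,0.4]
    - [0,0,0,0,0.4]

```text
t: 3.4
eef_pos: [496.5, 258.5, 75.7]
tcp_rot: [-3.142, 0.0, 0.701]
ft_force: [0.5, 1.2, 1.5]
opening: 0.601
grip_force: 0.0
```

```bash
python3 -c "
from h import *
to(495.2,259.7,12.5,.703)"
```

```text
t 3.4 pos [496.5 258.5  75.7] rpy [-3.142  0.     0.701] F [0.5 1.2 1.5] j6 1.23 open 57.1 
 shift [-0.2 -1.7 63.2] turn -0.1
```

>>> carry_out:
  motion:
    - [0,-1.5,25,0,0.4]
    - [0,0,25,0,0.4]
    - [0,0,13,0,0.4]
    - [0,0,0,0,0.4]
    - [0,0,0,0,0.9]
    - [0,0,0,0,0.9]
    - [0,0,0,0,0.9]
    - [0,0,0,0,0.9]
    - [0,0,0,0,0.9]
    - [0,0,0,0,0.9]

```text
t: 4.4
eef_pos: [495.7, 259.8, 13.0]
tcp_rot: [3.141, -0.001, 0.701]
ft_force: [0.3, -0.8, 7.5]
opening: 0.313
grip_force: 30.0
```

```bash
python3 -c "
from h import *
to(495.2,259.7,160,.703)"
```

```text
t 4.4 pos [495.7 259.8  13. ] rpy [ 3.141e+00 -1.000e-03  7.010e-01] F [ 0.3 -0.8  7.5] j6 1.23 open 29.8 
 shift [  -0.3   -0.2 -147. ] turn -0.1
```

>>> carry_out:
  motion:
    - [0,0,-25,0,0.9]
    - [0,0,-35,0,0.9]
    - [0,0,-35,0,0.9]
    - [0,0,-35,8,0.9]
    - [0,0,-20,8,0.9]
    - [0,0,0,8,0.9]
    - [0,0,0,8,0.9]
    - [0,0,0,8,0.9]
    - [0,0,0,3,0.9]
    - [0,0,0,0,0.9]

```text
t: 5.4
eef_pos: [495.1, 259.6, 162.2]
tcp_rot: [3.141, 0.0, -0.05]
ft_force: [-0.1, -0.7, -2.8]
opening: 0.309
grip_force: 30.0
```

```bash
python3 -c "
from h import *
to(595.5,108.4,160,-.05)"
```

```text
t 5.4 pos [495.1 259.6 162.2] rpy [ 3.141  0.    -0.05 ] F [-0.1 -0.7 -2.8] j6 1.99 open 29.4 
 shift [107.8 146.    2.2] turn 0.0
```

>>> carry_out:
  motion:
    - [18,24,0,0,0.9]
    - [18,25,0,0,0.9]
    - [18,24,0,0,0.9]
    - [18,24,0,0,0.9]
    - [18,24,0,0,0.9]
    - [18,25,0,0,0.9]
    - [0,0,0,0,0.9]
    - [0,0,0,0,0.9]

```text
t: 6.2
eef_pos: [595.8, 108.2, 162.0]
tcp_rot: [3.142, 0.001, -0.049]
ft_force: [-0.4, -0.6, -1.3]
opening: 0.317
grip_force: 30.0
```

```bash
python3 -c "
from h import *
to(595.5,108.4,117,-.05)
s=cam('scene'); a=pix(s,[(595.1,108.4,105+h) for h in(0,26)]); print(a)
crop(s,280,230,130,100,6,'c1.png',pix(s,[(595.1,108.4,131),(595.1+85,108.4-4,200)]))
"
```

```text
t 6.2 pos [595.8 108.2 162. ] rpy [ 3.142e+00  1.000e-03 -4.900e-02] F [-0.4 -0.6 -1.3] j6 1.69 open 30.1 
 shift [-0.3 -0.2 45. ] turn 0.0
[[363.76294071 303.19997403]
 [364.55807058 297.50518206]]
```

View pics/c1.png

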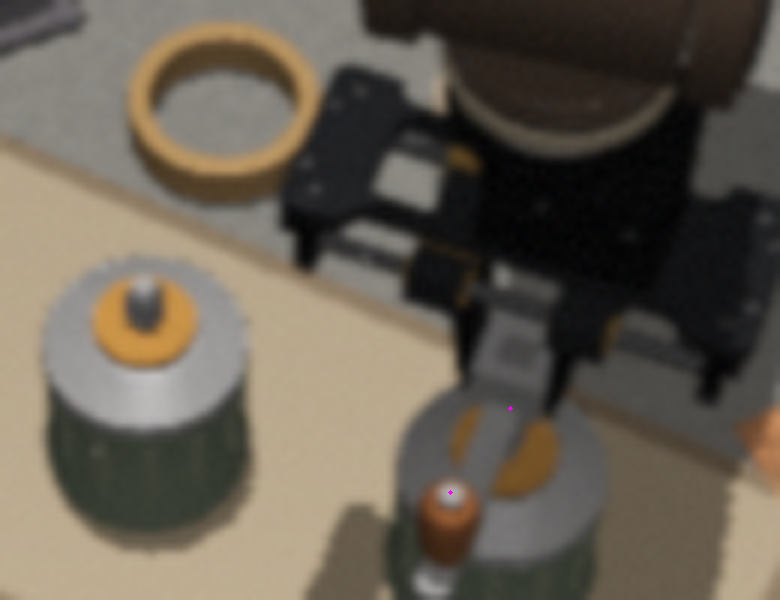

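The knob top lands on its predicted mark at (450,492), so the crank pose in the hand is right. Descending gently.

>>> carry_out:
  motion:
    - [0,0,12,0,0.9]
    - [0,0,4,0,0.9]
    - [0,0,3,0,0.9]
    - [0,0,2,0,0.9]
    - [0,0,2,0,0.9]
    - [0,0,2,0,0.9]
    - [0,0,2,0,0.9]
    - [0,0,0,0,0.9]

```text
t: 7.05
eef_pos: [596.1, 108.3, 135.2]
tcp_rot: [3.141, -0.0, -0.049]
ft_force: [0.2, -2.1, -3.4]
opening: 0.316
grip_force: 30.0
```

```bash
python3 -c "
from h import *
to(595.5,108.4,117,-.05);print(env.state()['moment'])"
```

```text
t 7.05 pos [596.1 108.3 135.2] rpy [ 3.141 -0.    -0.049] F [ 0.2 -2.1 -3.4] j6 1.69 open 30.0 
 shift [-0.6 -0.1 18.2] turn 0.0
[-0.34079405 -0.07695078 -0.03351389]
```

>>> carry_out:
  motion:
    - [0,0,4,0,0.9]
    - [0,0,4,0,0.9]
    - [0,0,4,0,0.9]
    - [0,0,3,0,0.9]
    - [0,0,2,0,0.9]
    - [0,0,1,0,0.9]
    - [0,0,1,0,0.9]
    - [0,0,0,0,0.9]

```text
t: 7.85
eef_pos: [596.1, 108.5, 116.3]
tcp_rot: [3.142, -0.0, -0.049]
ft_force: [1.6, -3.6, -0.6]
opening: 0.314
grip_force: 30.0
```

>>> carry_out:
  motion:
    - [0,0,1,0,0.9]
    - [0,0,1,0,0.9]
    - [0,0,0,0,0.9]

```text
t: 8.15
eef_pos: [596.3, 108.2, 115.9]
tcp_rot: [3.141, -0.001, -0.049]
ft_force: [-3.7, -7.4, 14.8]
opening: 0.308
grip_force: 30.0
```

>>> carry_out:
  motion:
    - [0,0,-1,0,0.4]
    - [0,0,0,0,0.4]
    - [0,0,0,0,0.4]
    - [0,0,-25,0,0.4]
    - [0,0,-32,0,0.4]
    - [28,0,0,0,0.4]
    - [28,0,0,0,0.4]
    - [28.5,0,0,0,0.4]
    - [0,0,18,0,0.4]
    - [0,0,20,0,0.4]
    - [0,0,0,0,0.4]
    - [0,0,0,0,0.4]

```text
t: 9.35
eef_pos: [680.4, 104.6, 134.4]
tcp_rot: [-3.142, 0.001, -0.049]
ft_force: [-0.3, 0.2, -0.1]
opening: 0.6
grip_force: 0.0
```

```bash
python3 -c "
from h import *
to(680.4,104.2,134,-.05)
from fit import *
s=cam('scene')
print(fit_mill)
crop(s,280,230,130,100,6,'c2.png',pix(s,place([(x,y,24) for x in(-15,15) for y in(-15,15)],(595.7,108.4,-.049),104)))"
```

```text
t 9.35 pos [680.4 104.6 134.4] rpy [-3.142e+00  1.000e-03 -4.900e-02] F [-0.3  0.2 -0.1] j6 1.68 open 57.0 
 shift [0.  0.4 0.4] turn 0.0
<function fit_mill at 0x7f84d15ce8e0>
```

View pics/c2.png

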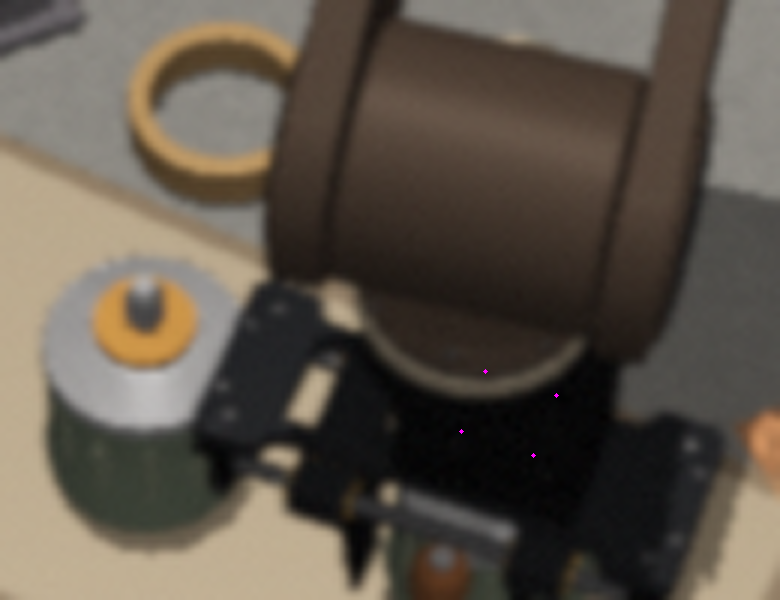

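>>> carry_out:
  motion:
    - [0,0,0,0,0.9]
    - [0,0,0,0,0.9]
    - [0,0,0,0,0.9]
    - [0,0,0,0,0.9]
    - [0,0,0,0,0.9]
    - [0,0,0,0,0.9]

```text
t: 10.0
eef_pos: [680.5, 104.3, 134.5]
tcp_rot: [3.141, -0.0, -0.049]
ft_force: [0.4, 1.4, -0.1]
opening: 0.243
grip_force: 30.0
```

>>> carry_out:
  motion:
    - [-2.9,22,0,0,0.9]
    - [-8.5,20.5,0,0,0.9]
    - [-13.5,17.6,0,0,0.9]
    - [-17.6,13.5,0,0,0.9]
    - [-20.5,8.5,0,0,0.9]
    - [-22,2.9,0,0,0.9]

```text
t: 10.6
eef_pos: [590.9, 22.8, 134.5]
tcp_rot: [3.141, -0.001, -0.05]
ft_force: [1.3, 3.3, -0.5]
opening: 0.242
grip_force: 30.0
```

```bash
python3 -c "
from h import *
to(595.7-4.2,108.3-84.9,134,-.05)"
```

```text
t 10.6 pos [590.9  22.8 134.5] rpy [ 3.141e+00 -1.000e-03 -5.000e-02] F [ 1.3  3.3 -0.5] j6 1.55 open 23.0 
 shift [ 0.5 -0.7  0.5] turn -0.0
```

>>> carry_out:
  motion:
    - [-22,-2.9,0,0,0.9]
    - [-20.5,-8.5,0,0,0.9]
    - [-17.6,-13.5,0,0,0.9]
    - [-13.5,-17.6,0,0,0.9]
    - [-8.5,-20.5,0,0,0.9]
    - [-2.9,-22,0,0,0.9]
    - [2.9,-22,0,0,0.9]
    - [8.5,-20.5,0,0,0.9]
    - [13.5,-17.6,0,0,0.9]
    - [17.6,-13.5,0,0,0.9]
    - [20.5,-8.5,0,0,0.9]
    - [22,-2.9,0,0,0.9]

```text
t: 11.8
eef_pos: [600.2, 193.9, 134.4]
tcp_rot: [3.141, 0.0, -0.048]
ft_force: [-1.4, -4.3, 0.8]
opening: 0.242
grip_force: 30.0
```

>>> carry_out:
  motion:
    - [22,2.9,0,0,0.9]
    - [20.5,8.5,0,0,0.9]
    - [17.6,13.5,0,0,0.9]
    - [13.5,17.6,0,0,0.9]
    - [8.5,20.5,0,0,0.9]
    - [2.9,22,0,0,0.9]
    - [-2.9,22,0,0,0.9]
    - [-8.5,20.5,0,0,0.9]
    - [0,0,0,0,0.9]

```text
t: 12.7
eef_pos: [666.0, 60.7, 134.5]
tcp_rot: [-3.141, 0.001, -0.052]
ft_force: [-2.2, 3.6, 1.1]
opening: 0.242
grip_force: 30.0
```

```bash
python3 -c "
from h import *
to(595.7,108.3,300,.75)"
```

```text
t 12.7 pos [666.   60.7 134.5] rpy [-3.141e+00  1.000e-03 -5.200e-02] F [-2.2  3.6  1.1] j6 1.61 open 23.0 
 shift [ -72.9  -44.1 -165.4] turn -46.0
```

>>> carry_out:
  motion:
    - [0,0,0,0,0.4]
    - [0,0,0,0,0.4]
    - [0,0,-25,0,0.4]
    - [0,0,-35,0,0.4]
    - [0,0,-35,-7.5,0.4]
    - [0,0,0,-7.5,0.4]
    - [0,0,0,-7.5,0.4]
    - [0,0,0,-7.5,0.4]
    - [0,0,0,-8,0.4]
    - [0,0,0,-8,0.4]
    - [0,0,0,0,0.4]

```text
t: 13.8
eef_pos: [667.4, 63.1, 229.4]
tcp_rot: [3.141, -0.0, 0.757]
ft_force: [-0.6, -0.3, 0.9]
opening: 0.601
grip_force: 0.0
```

Run:
```python
from fit import *
t=cam("top");s=cam("scene")
for p0 in[(395.4,358.2,.603),(444.2,311,.752)]:
    for cs in([t],[s]): p,f=fit_crank(cs,p0); print(p.round(3),round(f,2))
for cs in([t],[s]): p,f=fit_crank(cs,(595.7,108.3,-.595),104); print("home",p.round(3),round(f,2))
to(444.2,311,100,.752)
```

```text
[384.094 363.534   0.427] 354.28
[395.483 357.851   0.602] 9.75
[463.196 324.894   0.836] 183.81
[443.363 309.889   0.754] 19.74
home [ 5.957e+02  1.083e+02 -5.950e-01] nan
home [ 6.14601e+02  7.90270e+01 -4.37000e-01] 273.55
t 13.9 pos [667.2  62.9 229.4] rpy [ 3.141 -0.     0.75 ] F [ 0.6  0.4 -0.5] j6 0.82 open 57.0 
 shift [   5.9 -333.6  129.2] turn -0.1fit.py:35: RuntimeWarning: divide by zero encountered in divide
  D.append((c,roi,np.clip((g-bg)/(fg-bg),-.2,1.2),wgt))
fit.py:35: RuntimeWarning: invalid value encountered in divide
  D.append((c,roi,np.clip((g-bg)/(fg-bg),-.2,1.2),wgt))
```

>>> carry_out:
  motion:
    - [1,-38,0,0,0.4]
    - [1,-38,0,0,0.4]
    - [1,-38,0,0,0.4]
    - [1,-38,0,0,0.4]
    - [1,-38,20,0,0.4]
    - [1,-38,30,0,0.4]
    - [0,-38,30,0,0.4]
    - [0,-38,30,0,0.4]
    - [0,-29,20,0,0.4]
    - [0,0,0,0,0.4]
    - [0,0,0,0,0.4]

```text
t: 15.0
eef_pos: [443.6, 310.0, 99.4]
tcp_rot: [3.141, 0.0, 0.753]
ft_force: [1.1, -0.1, 0.2]
opening: 0.6
grip_force: 0.0
```

Run:
```python
from fit import *
s=cam("scene")
p,f=fit_crank([s],(444.2,311,.752)); print(p.round(3),round(f,2))
to(444.2,311,13,.752)
```

```text
[443.928 310.536   0.753] 21.7
t 15.05 pos [444.3 309.6  99.9] rpy [ 3.141e+00 -1.000e-03  7.520e-01] F [ 1.1 -1.  -0.1] j6 1.31 open 56.8 
 shift [ 0.8 -1.2 86.9] turn 0.0
```

Not disturbed. Descend, grip, lift and turn.

>>> carry_out:
  motion:
    - [1,-1,30,0,0.4]
    - [0,0,30,0,0.4]
    - [0,0,20,0,0.4]
    - [0,0,7,0,0.4]
    - [0,0,0,0,0.4]
    - [0,0,0,0,0.9]
    - [0,0,0,0,0.9]
    - [0,0,0,0,0.9]
    - [0,0,0,0,0.9]
    - [0,0,0,0,0.9]
    - [0,0,0,0,0.9]

```text
t: 16.15
eef_pos: [443.8, 311.0, 12.9]
tcp_rot: [3.141, -0.001, 0.754]
ft_force: [-0.8, 0.1, 6.4]
opening: 0.313
grip_force: 30.0
```

>>> carry_out:
  motion:
    - [0,0,-25,0,0.9]
    - [0,0,-40,0,0.9]
    - [0,0,-40,0,0.9]
    - [0,0,-40,8,0.9]
    - [0,0,-5,8,0.9]
    - [0,0,0,8,0.9]
    - [0,0,0,8,0.9]
    - [0,0,0,8,0.9]
    - [0,0,0,8,0.9]
    - [0,0,0,8,0.9]
    - [0,0,0,0.5,0.9]
    - [0,0,0,0,0.9]

```text
t: 17.35
eef_pos: [443.4, 310.8, 162.2]
tcp_rot: [3.141, 0.0, -0.229]
ft_force: [-0.1, -0.1, -2.1]
opening: 0.313
grip_force: 30.0
```

Run:
```python
from fit import *
to(585.2,-49.8,162,-.25)
t=cam("top");s=cam("scene")
p,f=fit_crank([s],(395.4,358.2,.602)); print(p.round(3),round(f,2))
for m in [(585.2,-49.8,0),(564,-229,0)]:
  print([(p.round(2).tolist(),round(f,2)) for p,f in (fit_mill(cs,m) for cs in([t],[s]))])
```

```text
t 17.35 pos [443.4 310.8 162.2] rpy [ 3.141  0.    -0.229] F [-0.1 -0.1 -2.1] j6 2.29 open 29.7 
 shift [2.20e+02 3.19e+02 3.00e-01] turn 1.2
[396.38  357.005   0.606] 21.91
[([584.55, -50.08, -0.3], np.float64(6.86)), ([587.23, -49.1, -0.16], np.float64(10.62))]
[([563.56, -229.01, 0.55], np.float64(6.67)), ([566.18, -227.67, -1.0], np.float64(12.19))]
```

>>> carry_out:
  motion:
    - [20,28,-15,1,0.9]
    - [25,36,-10,0,0.9]
    - [25,37,0,0,0.9]
    - [25,37,0,0,0.9]
    - [25,37,0,0,0.9]
    - [25,36,0,0,0.9]
    - [25,36,0,0,0.9]
    - [25,36,0,0,0.9]
    - [25,36,0,0,0.9]
    - [0,0,20,0,0.9]
    - [0,0,0,0,0.9]
    - [0,0,0,0,0.9]

```text
t: 18.65
eef_pos: [578.0, -52.0, 167.3]
tcp_rot: [3.142, 0.001, -0.249]
ft_force: [0.1, 0.6, -1.8]
opening: 0.314
grip_force: 30.0
```

Run:
```python
from h import *
to(585.2,-49.8,144,-.25)
```

```text
t 18.65 pos [578.  -52.  167.3] rpy [ 3.142e+00  1.000e-03 -2.490e-01] F [ 0.1  0.6 -1.8] j6 1.62 open 29.8 
 shift [ 6.5 -3.9 23.3] turn 0.1
```

>>> carry_out:
  motion:
    - [6.3,-3.9,10,0,0.9]
    - [0,0,10,0,0.9]
    - [0,0,3,0,0.9]
    - [0,0,2,0,0.9]
    - [0,0,2,0,0.9]
    - [0,0,2,0,0.9]
    - [0,0,2,0,0.9]
    - [0,0,0,0,0.9]

```text
t: 19.45
eef_pos: [585.3, -50.2, 136.3]
tcp_rot: [3.141, 0.0, -0.25]
ft_force: [-0.7, -0.9, -2.1]
opening: 0.316
grip_force: 30.0
```

Run:
```python
from h import *
to(584.9,-49.8,116,-.25)
```

```text
t 19.45 pos [585.3 -50.2 136.3] rpy [ 3.141  0.    -0.25 ] F [-0.7 -0.9 -2.1] j6 1.62 open 30.0 
 shift [-0.5 -0.3 20.3] turn -0.0
```

>>> carry_out:
  motion:
    - [0,0,4,0,0.9]
    - [0,0,4,0,0.9]
    - [0,0,4,0,0.9]
    - [0,0,4,0,0.9]
    - [0,0,2,0,0.9]
    - [0,0,1,0,0.9]
    - [0,0,1,0,0.9]
    - [0,0,0.5,0,0.9]
    - [0,0,0,0,0.9]

```text
t: 20.35
eef_pos: [585.4, -50.2, 116.0]
tcp_rot: [3.142, -0.0, -0.25]
ft_force: [1.0, -0.3, -3.0]
opening: 0.315
grip_force: 30.0
```

>>> carry_out:
  motion:
    - [0,0,1,0,0.9]
    - [0,0,1,0,0.9]
    - [0,0,0,0,0.9]

```text
t: 20.65
eef_pos: [585.6, -50.2, 115.8]
tcp_rot: [3.142, -0.002, -0.25]
ft_force: [-6.1, 0.5, 17.1]
opening: 0.312
grip_force: 30.0
```

>>> carry_out:
  motion:
    - [0,0,-1,0,0.4]
    - [0,0,0,0,0.4]
    - [0,0,0,0,0.4]
    - [0,0,-25,0,0.4]
    - [0,0,-32,0,0.4]
    - [28,0,0,0,0.4]
    - [28,0,0,0,0.4]
    - [29,0,0,0,0.4]
    - [0,0,18,0,0.4]
    - [0,0,20,0,0.4]
    - [0,0,0,0,0.4]
    - [0,0,0,0,0.4]

```text
t: 21.85
eef_pos: [667.8, -71.2, 134.0]
tcp_rot: [3.141, 0.001, -0.25]
ft_force: [0.8, -0.7, 0.3]
opening: 0.598
grip_force: 0.0
```

>>> carry_out:
  motion:
    - [0,0,0,0,0.9]
    - [0,0,0,0,0.9]
    - [0,0,0,0,0.9]
    - [0,0,0,0,0.9]
    - [0,0,0,0,0.9]
    - [0,0,0,0,0.9]

```text
t: 22.45
eef_pos: [667.9, -71.3, 134.1]
tcp_rot: [3.142, -0.0, -0.25]
ft_force: [-0.1, -0.1, 0.5]
opening: 0.241
grip_force: 30.0
```

Run:
```python
from h import *
to(585.5+85*np.cos(-.25),-50.1+85*np.sin(-.25),134,-.25)
```

```text
t 22.45 pos [667.9 -71.3 134.1] rpy [ 3.142 -0.    -0.25 ] F [-0.1 -0.1  0.5] j6 1.62 open 22.9 
 shift [-0.  -0.1  0.1] turn -0.0
```

>>> carry_out:
  motion:
    - [-2.9,22,0,0,0.9]
    - [-8.5,20.5,0,0,0.9]
    - [-13.5,17.6,0,0,0.9]
    - [-17.6,13.5,0,0,0.9]
    - [-20.5,8.5,0,0,0.9]
    - [-22,2.9,0,0,0.9]
    - [-22,-2.9,0,0,0.9]
    - [-20.5,-8.5,0,0,0.9]
    - [-17.6,-13.5,0,0,0.9]
    - [-13.5,-17.6,0,0,0.9]
    - [-8.5,-20.5,0,0,0.9]
    - [-2.9,-22,0,0,0.9]

```text
t: 23.65
eef_pos: [502.6, -28.6, 134.2]
tcp_rot: [3.141, -0.001, -0.251]
ft_force: [4.0, -1.6, -2.3]
opening: 0.243
grip_force: 30.0
```

>>> carry_out:
  motion:
    - [2.9,-22,0,0,0.9]
    - [8.5,-20.5,0,0,0.9]
    - [13.5,-17.6,0,0,0.9]
    - [17.6,-13.5,0,0,0.9]
    - [20.5,-8.5,0,0,0.9]
    - [22,-2.9,0,0,0.9]
    - [22,2.9,0,0,0.9]
    - [20.5,8.5,0,0,0.9]
    - [17.6,13.5,0,0,0.9]
    - [13.5,17.6,0,0,0.9]
    - [8.5,20.5,0,0,0.9]
    - [2.9,22,0,0,0.9]

```text
t: 24.85
eef_pos: [667.3, -72.2, 133.4]
tcp_rot: [-3.141, 0.002, -0.25]
ft_force: [-4.5, 2.2, 0.2]
opening: 0.241
grip_force: 30.0
```

>>> carry_out:
  motion:
    - [-2.9,22,0,0,0.9]
    - [-8.5,20.5,0,0,0.9]
    - [0,0,0,0,0.9]

```text
t: 25.15
eef_pos: [644.5, -111.3, 133.7]
tcp_rot: [-3.141, 0.002, -0.253]
ft_force: [-1.8, 4.1, -0.6]
opening: 0.24
grip_force: 30.0
```

>>> carry_out:
  motion:
    - [0,0,0,0,0.4]
    - [0,0,0,0,0.4]
    - [0,0,-25,0,0.4]
    - [0,0,-35,0,0.4]
    - [0,0,-35,-8,0.4]
    - [0,0,0,-8,0.4]
    - [0,0,0,-8,0.4]
    - [0,0,0,-8,0.4]
    - [0,0,0,-8,0.4]
    - [0,0,0,-8,0.4]
    - [0,0,0,0,0.4]

```text
t: 26.25
eef_pos: [646.7, -109.2, 229.0]
tcp_rot: [3.141, -0.0, 0.591]
ft_force: [-0.2, 0.1, -0.2]
opening: 0.599
grip_force: 0.0
```

Run:
```python
from fit import *
s=cam("scene")
p,f=fit_crank([s],(395.4,358.2,.602)); print(p.round(3),round(f,2))
to(395.4,358.2,100,.602)
```

```text
[395.514 357.92    0.604] 9.82
t 26.3 pos [ 646.6 -109.3  229. ] rpy [ 3.141 -0.     0.585] F [-0.1  0.5  0.3] j6 0.72 open 57.1 
 shift [  48.9 -528.5  128.6] turn -1.0
```

>>> carry_out:
  motion:
    - [4,-44,0,-1,0.4]
    - [4,-44,0,0,0.4]
    - [4,-44,0,0,0.4]
    - [4,-44,0,0,0.4]
    - [4,-44,0,0,0.4]
    - [4,-44,0,0,0.4]
    - [4,-44,0,0,0.4]
    - [4,-44,0,0,0.4]
    - [4,-44,30,0,0.4]
    - [4,-44,30,0,0.4]
    - [4,-44,40,0,0.4]
    - [4,-44,30,0,0.4]

```text
t: 27.5
eef_pos: [392.8, 340.1, 109.9]
tcp_rot: [3.141, -0.001, 0.601]
ft_force: [0.6, 1.3, 0.0]
opening: 0.6
grip_force: 0.0
```

Run:
```python
from h import *
to(395.4,358.2,50,.602)
```

```text
t 27.5 pos [392.8 340.1 109.9] rpy [ 3.141e+00 -1.000e-03  6.010e-01] F [0.6 1.3 0. ] j6 1.56 open 57.0 
 shift [ 12.3 -13.5  59.9] turn -0.1
```

>>> carry_out:
  motion:
    - [12,-7,20,0,0.4]
    - [0,-4,20,0,0.4]
    - [0,0,15,0,0.4]
    - [0,0,0,0,0.4]
    - [0,0,0,0,0.4]

```text
t: 28.0
eef_pos: [397.4, 354.9, 56.3]
tcp_rot: [3.141, -0.0, 0.603]
ft_force: [-0.5, 0.1, -0.1]
opening: 0.601
grip_force: 0.0
```

Run:
```python
from fit import *
to(395.45,358.1,13,.602)
s=cam("scene")
p,f=fit_crank([s],(395.4,358.2,.602)); print(p.round(3),round(f,2))
```

```text
t 28.0 pos [397.4 354.9  56.3] rpy [ 3.141 -0.     0.603] F [-0.5  0.1 -0.1] j6 1.57 open 57.1 
 shift [ 0.2 -3.8 43.3] turn 0.1
[394.146 356.422   0.605] 56.13
```

>>> carry_out:
  motion:
    - [0,-3.6,20,0,0.4]
    - [0,0,16,0,0.4]
    - [0,0,7,0,0.4]
    - [0,0,0,0,0.4]
    - [0,0,0,0,0.9]
    - [0,0,0,0,0.9]
    - [0,0,0,0,0.9]
    - [0,0,0,0,0.9]
    - [0,0,0,0,0.9]
    - [0,0,0,0,0.9]

```text
t: 29.05
eef_pos: [395.3, 357.7, 13.4]
tcp_rot: [3.142, -0.001, 0.605]
ft_force: [-0.6, -1.4, 5.8]
opening: 0.313
grip_force: 30.0
```

>>> carry_out:
  motion:
    - [0,0,-25,0,0.9]
    - [0,0,-40,0,0.9]
    - [0,0,-40,0,0.9]
    - [0,0,-40,3,0.9]
    - [0,0,-40,0,0.9]
    - [0,0,0,0,0.9]

```text
t: 29.65
eef_pos: [396.5, 358.6, 202.6]
tcp_rot: [-3.141, -0.008, 0.553]
ft_force: [0.5, -0.3, -2.3]
opening: 0.312
grip_force: 30.0
```

Run:
```python
from fit import *
to(564,-229,198,.55)
```

```text
t 29.65 pos [396.5 358.6 202.6] rpy [-3.141 -0.008  0.553] F [ 0.5 -0.3 -2.3] j6 1.63 open 29.7 
 shift [-166.1  588.     3.1] turn 0.2
```

>>> carry_out:
  motion:
    - [-8,28,0,0,0.9]
    - [-12,42,0,0,0.9]
    - [-12,43,0,0,0.9]
    - [-12,43,0,0,0.9]
    - [-12,43,0,0,0.9]
    - [-12,43,0,0,0.9]
    - [-12,43,0,0,0.9]
    - [-12,43,0,0,0.9]
    - [-12,43,0,0,0.9]
    - [-12,43,0,0,0.9]
    - [-12,43,0,0,0.9]
    - [-12,43,0,0,0.9]

```text
t: 30.85
eef_pos: [538.3, -143.2, 196.8]
tcp_rot: [-3.14, 0.001, 0.553]
ft_force: [0.3, 0.5, -2.0]
opening: 0.314
grip_force: 30.0
```

>>> carry_out:
  motion:
    - [-12,43,0,0,0.9]
    - [-12,42,0,0,0.9]
    - [0,0,20,0,0.9]
    - [0,0,0,0,0.9]
    - [0,0,0,0,0.9]

```text
t: 31.35
eef_pos: [562.2, -225.8, 177.1]
tcp_rot: [-3.139, 0.001, 0.553]
ft_force: [-1.0, 0.3, -1.3]
opening: 0.319
grip_force: 30.0
```

Run:
```python
from fit import *
to(563.7,-229.2,142,.55)
```

```text
t 31.35 pos [ 562.2 -225.8  177.1] rpy [-3.139e+00  1.000e-03  5.530e-01] F [-1.   0.3 -1.3] j6 0.53 open 30.3 
 shift [-0.5  3.8 35.1] turn 0.2
```

>>> carry_out:
  motion:
    - [-0.5,3.6,15,0,0.9]
    - [0,0,15,0,0.9]
    - [0,0,5,0,0.9]
    - [0,0,2,0,0.9]
    - [0,0,2,0,0.9]
    - [0,0,2,0,0.9]
    - [0,0,0,0,0.9]

```text
t: 32.05
eef_pos: [564.3, -229.7, 137.3]
tcp_rot: [3.141, -0.0, 0.553]
ft_force: [-0.7, -0.4, -2.5]
opening: 0.313
grip_force: 30.0
```

Run:
```python
from fit import *
to(563.7,-229.2,116,.55)
```

```text
t 32.05 pos [ 564.3 -229.7  137.3] rpy [ 3.141 -0.     0.553] F [-0.7 -0.4 -2.5] j6 0.52 open 29.7 
 shift [-0.3 -0.7 21.3] turn 0.2
```

>>> carry_out:
  motion:
    - [-0.2,-0.5,3,0,0.9]
    - [0,0,3,0,0.9]
    - [0,0,4,0,0.9]
    - [0,0,4,0,0.9]
    - [0,0,4,0,0.9]
    - [0,0,2,0,0.9]
    - [0,0,1,0,0.9]
    - [0,0,1,0,0.9]
    - [0,0,0,0,0.9]

```text
t: 32.95
eef_pos: [564.0, -229.4, 116.4]
tcp_rot: [3.141, -0.001, 0.553]
ft_force: [-1.4, 3.6, 11.7]
opening: 0.312
grip_force: 30.0
```

>>> carry_out:
  motion:
    - [0,0,1,0,0.9]
    - [0,0,0,0,0.9]

```text
t: 33.15
eef_pos: [564.1, -229.3, 116.3]
tcp_rot: [3.14, -0.001, 0.553]
ft_force: [-3.4, 4.5, 20.3]
opening: 0.312
grip_force: 30.0
```

>>> carry_out:
  motion:
    - [0,0,-1,0,0.4]
    - [0,0,0,0,0.4]
    - [0,0,0,0,0.4]
    - [0,0,-25,0,0.4]
    - [0,0,-32,0,0.4]
    - [28,0,0,0,0.4]
    - [28,0,0,0,0.4]
    - [29,0,0,0,0.4]
    - [0,0,18,0,0.4]
    - [0,0,20,0,0.4]
    - [0,0,0,0,0.4]
    - [0,0,0,0,0.4]

```text
t: 34.35
eef_pos: [636.1, -184.9, 134.0]
tcp_rot: [-3.141, 0.001, 0.553]
ft_force: [-0.6, 0.6, 0.6]
opening: 0.6
grip_force: 0.0
```

Run:
```python
from fit import *
to(564+85*np.cos(.553),-229.3+85*np.sin(.553),134,.55)
t=cam("top")
print(at(t,[(487,200),(532,234),(485,282),(440,248),(497,228)],[215,215,0,0,165]).round(0))
crop(t,360,150,200,150,4,"card.png")
```

```text
t 34.35 pos [ 636.1 -184.9  134. ] rpy [-3.141e+00  1.000e-03  5.530e-01] F [-0.6  0.6  0.6] j6 0.64 open 57.0 
 shift [ 0.3 -0.1  0. ] turn 0.2
[[ 539. -447.  215.]
 [ 457. -548.  215.]
 [ 363. -498.    0.]
 [ 457. -381.    0.]
 [ 481. -484.  165.]]
```

View pics/card.png

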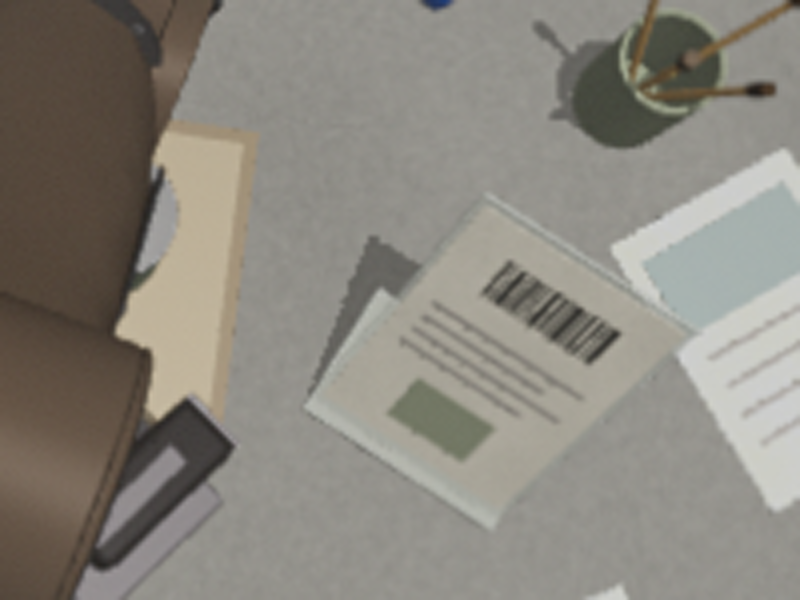

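The white card's barcode is centred at crop (553,313), i.e. top px (498,228). The swing clears the stand. Swinging mill 3.

>>> carry_out:
  motion:
    - [0,0,0,0,0.9]
    - [0,0,0,0,0.9]
    - [0,0,0,0,0.9]
    - [0,0,0,0,0.9]
    - [0,0,0,0,0.9]
    - [0,0,0,0,0.9]

```text
t: 35.0
eef_pos: [636.2, -184.8, 134.2]
tcp_rot: [3.141, -0.0, 0.553]
ft_force: [-0.0, 0.1, 0.1]
opening: 0.241
grip_force: 30.0
```

>>> carry_out:
  motion:
    - [-2.9,22,0,0,0.9]
    - [-8.5,20.5,0,0,0.9]
    - [-13.5,17.6,0,0,0.9]
    - [-17.6,13.5,0,0,0.9]
    - [-20.5,8.5,0,0,0.9]
    - [-22,2.9,0,0,0.9]
    - [-22,-2.9,0,0,0.9]
    - [-20.5,-8.5,0,0,0.9]
    - [-17.6,-13.5,0,0,0.9]
    - [-13.5,-17.6,0,0,0.9]
    - [-8.5,-20.5,0,0,0.9]
    - [-2.9,-22,0,0,0.9]

```text
t: 36.2
eef_pos: [490.7, -274.7, 134.1]
tcp_rot: [3.141, -0.001, 0.551]
ft_force: [4.4, 1.9, 0.1]
opening: 0.243
grip_force: 30.0
```

>>> carry_out:
  motion:
    - [2.9,-22,0,0,0.9]
    - [8.5,-20.5,0,0,0.9]
    - [13.5,-17.6,0,0,0.9]
    - [17.6,-13.5,0,0,0.9]
    - [20.5,-8.5,0,0,0.9]
    - [22,-2.9,0,0,0.9]
    - [22,2.9,0,0,0.9]
    - [20.5,8.5,0,0,0.9]
    - [17.6,13.5,0,0,0.9]
    - [13.5,17.6,0,0,0.9]
    - [8.5,20.5,0,0,0.9]
    - [2.9,22,0,0,0.9]

```text
t: 37.4
eef_pos: [635.8, -185.6, 133.4]
tcp_rot: [-3.139, 0.003, 0.553]
ft_force: [-5.0, 0.5, 0.1]
opening: 0.244
grip_force: 30.0
```

>>> carry_out:
  motion:
    - [-2.9,22,0,0,0.9]
    - [-8.5,20.5,0,0,0.9]
    - [0,0,0,0,0.9]
    - [0,0,0,0,0.4]
    - [0,0,0,0,0.4]
    - [0,0,-25,0,0.4]
    - [0,0,-40,0,0.4]
    - [0,0,-40,0,0.0]
    - [0,0,-40,0,0.0]
    - [0,0,-40,0,0.0]
    - [0,0,0,0,0.0]

```text
t: 38.5
eef_pos: [650.2, -226.7, 325.8]
tcp_rot: [3.132, -0.006, 0.554]
ft_force: [1.0, 0.2, 0.4]
opening: 0.86
grip_force: 0.0
```

Run:
```python
from fit import *
to(700,200,400,.55)
```

```text
t 38.5 pos [ 650.2 -226.7  325.8] rpy [ 3.132 -0.006  0.554] F [1.  0.2 0.4] j6 0.59 open 81.7 
 shift [ 267.2 -336.   -75.8] turn 0.2
```

All three mills are turned about 390°. Next I'll clear the view to check the cranks and locate the scanner.

>>> carry_out:
  motion:
    - [12,-30,0,0,0.2]
    - [12,-44,0,0,0.2]
    - [12,-44,0,0,0.2]
    - [12,-44,0,0,0.2]
    - [12,-44,0,0,0.2]
    - [12,-44,0,0,0.2]
    - [12,-44,0,0,0.2]
    - [12,-44,0,0,0.2]
    - [12,-44,0,0,0.2]
    - [12,-44,0,0,0.2]
    - [12,-44,0,0,0.2]
    - [12,-44,0,0,0.2]

```text
t: 39.7
eef_pos: [500.2, 288.3, 318.9]
tcp_rot: [3.141, -0.001, 0.554]
ft_force: [0.1, -0.1, -0.0]
opening: 0.801
grip_force: 0.0
```

Run:
```python
from fit import *
st()
t=cam("top");s=cam("scene")
def C(c,x,y,w,h,W,H): return cv2.resize(c["color"][y:y+h,x:x+w,::-1],(W,H),interpolation=cv2.INTER_CUBIC)
# marks: hub top squares at home height
for c,n in((t,0),(s,1)):
    c["color"]=c["color"].copy()
cv2.imwrite("pics/v1.png",np.vstack([np.hstack([C(t,235,165,200,70,800,280)]),np.hstack([C(t,350,235,80,64,400,320),C(s,230,175,80,64,400,320)])]))
```

```text
{'t': 39.7, 'eef_pos': [500.249, 288.28, 318.944], 'tcp_rot': [3.141, -0.001, 0.554], 'ft_force': [0.142, -0.092, -0.043], 'opening': 0.801, 'grip_force': 0.0, 'joints': [0.409, 0.339, 1.543, -0.0, 1.258, 1.426]}
```

View pics/v1.png

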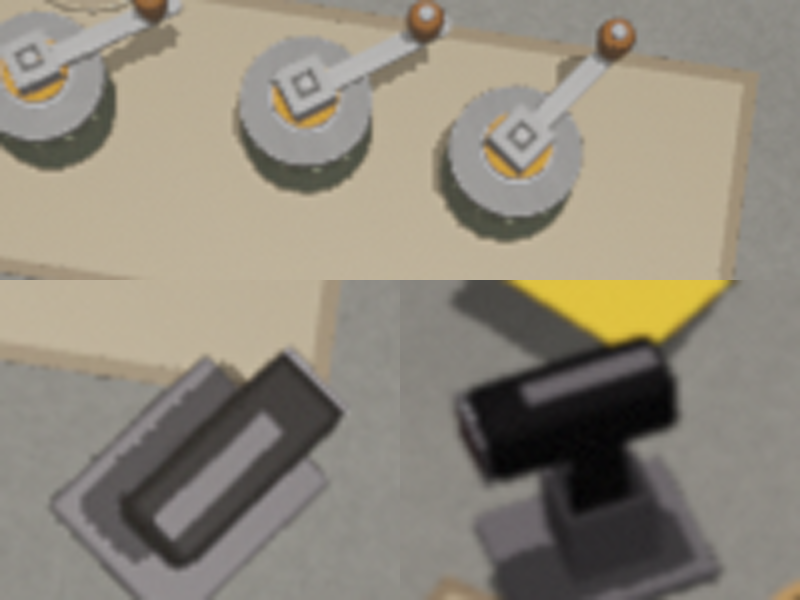

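The mills appear to have shifted sideways from where they stood, so I'll measure them precisely.

Run:
```python
from fit import *
t=cam("top");s=cam("scene")
def f4(u,v): return (235+u/4-.4,165+v/4-.4)
H=[f4(30,58),f4(306,84),f4(521,135)];N=[f4(150,6),f4(426,17),f4(617,35)]
a=at(t,H,128.);b=at(t,N,151.)
for p,q in zip(a,b): 
    d=q-p; print("hub",p.round(1),"knob",q.round(1),"len",np.hypot(*d[:2]).round(1),"dir",np.arctan2(d[1],d[0]).round(2))
# mat corners check (first image px vs now): 
im=s["color"]; crop(s,170,215,240,170,3.3,"sc2.png",pix(s,[(*p[:2],128) for p in a]+[(*q[:2],151) for q in b]))
```

```text
hub [617.9 142.2 128. ] knob [644.5  64.8 151. ] len 81.9 dir -1.24
hub [599.6 -32.2 128. ] knob [ 636.1 -107.3  151. ] len 83.5 dir -1.12
hub [ 565.7 -167.   128. ] knob [ 623.7 -226.2  151. ] len 82.9 dir -0.8
```

View pics/sc2.png

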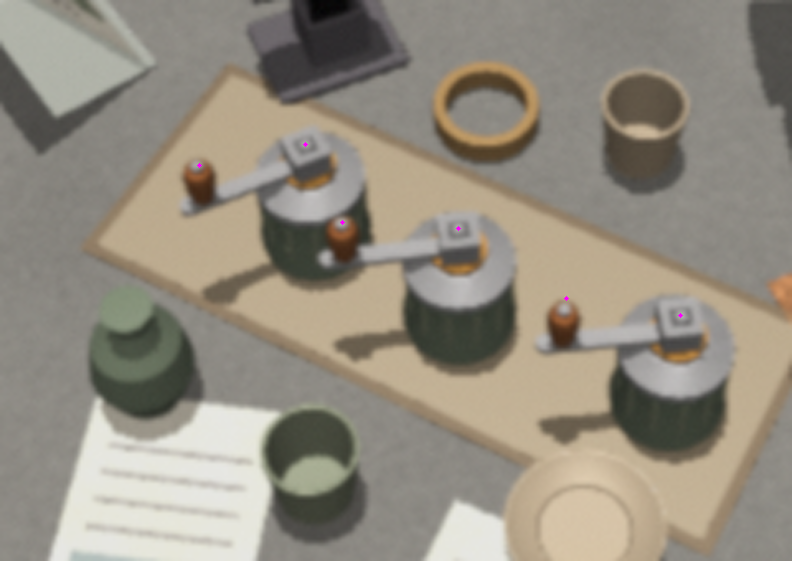

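Run:
```python
from h import *
np.save("t0.npy",cam("top")["color"]); np.save("s0.npy",cam("scene")["color"]); st()
```

```text
{'t': 40.0, 'eef_pos': [501.472, 285.699, 318.903], 'tcp_rot': [3.141, -0.0, 0.553], 'ft_force': [0.78, -0.614, -0.331], 'opening': 0.798, 'grip_force': 0.0, 'joints': [0.404, 0.34, 1.543, -0.0, 1.258, 1.422]}
```

>>> carry_out:
  motion:
    - [0,0,0,0,0.2]
    - [0,0,0,0,0.2]
    - [0,0,0,0,0.2]
    - [0,0,0,0,0.2]
    - [0,0,0,0,0.2]
    - [0,0,0,0,0.2]
    - [0,0,0,0,0.2]
    - [0,0,0,0,0.2]
    - [0,0,0,0,0.2]
    - [0,0,0,0,0.2]
    - [0,0,0,0,0.2]
    - [0,0,0,0,0.2]

```text
t: 41.2
eef_pos: [501.4, 286.2, 319.0]
tcp_rot: [3.142, 0.0, 0.553]
ft_force: [-0.2, 0.4, 0.2]
opening: 0.801
grip_force: 0.0
```

Run:
```python
from h import *
for n,f in(("top","t0.npy"),("scene","s0.npy")):
    a=np.load(f).astype(int); c=cam(n); d=np.abs(c["color"].astype(int)-a).sum(2)
    ys,xs=np.where(d>60); print(n,d.max(),len(ys), (xs.min(),xs.max(),ys.min(),ys.max()) if len(ys) else "")
```

```text
top 183 802 (np.int64(13), np.int64(350), np.int64(133), np.int64(477))
scene 102 3 (np.int64(488), np.int64(489), np.int64(230), np.int64(231))
```

Run:
```python
from fit import *
t=cam("top");s=cam("scene")
def f4(u,v): return (235+u/4-.4,165+v/4-.4)
g=lambda u,v:(170+u/3.3-.35,215+v/3.3-.35)
kt=at(t,[f4(150,6),f4(426,17),f4(617,35)],151.); ks=at(s,[g(564,307),g(343,226),g(199,165)],151.)
ht=at(t,[f4(30,58),f4(306,84),f4(521,135)],128.);hs=at(s,[g(680,315),g(458,228),g(305,144)],128.)
for i in range(3):
    k=ks[i];h=(ht[i]+hs[i])/2;d=(k-h) if i==0 else ((kt[i]+k)/2-h); print("hub",ht[i].round(1),hs[i].round(1),"knob",kt[i].round(1),k.round(1),np.hypot(*d[:2]).round(1),np.arctan2(d[1],d[0]).round(3))
to(618,142,175,.553)
crop(t,232,155,150,60,5.3,"v2.png")
```

```text
hub [617.9 142.2 128. ] [618.2 142.5 128. ] knob [644.5  64.8 151. ] [652.2  65.5 151. ] 84.1 -1.153
hub [599.6 -32.2 128. ] [599.8 -31.7 128. ] knob [ 636.1 -107.3  151. ] [ 639.4 -105.5  151. ] 83.6 -1.099
hub [ 565.7 -167.   128. ] [ 565.8 -167.2  128. ] knob [ 623.7 -226.2  151. ] [ 624.  -225.8  151. ] 82.8 -0.792
t 41.4 pos [501.4 286.2 319. ] rpy [3.141 0.    0.553] F [-0.7 -0.3  0.3] j6 1.42 open 76.2 
 shift [ 23.5 183.9 144. ] turn -0.0
```

View pics/v2.png

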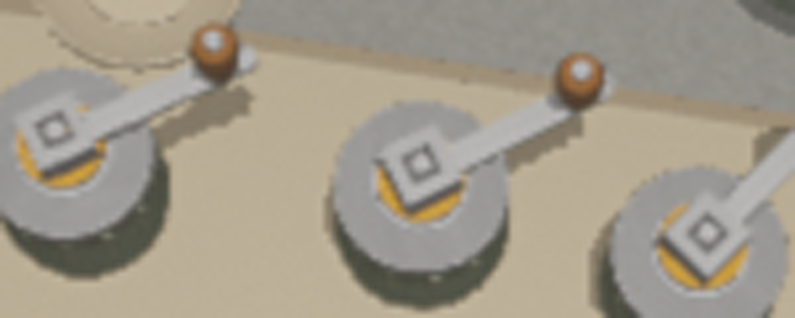

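Both cameras agree on the hubs. The stiff knob swing dragged the mills, so how far each shaft turned is uncertain. I'll repeat the turns cleanly by gripping each hub and turning it about its own axis, starting with mill 1.

>>> carry_out:
  motion:
    - [0,0,0,-8.5,0.4]
    - [0,0,0,-8.5,0.4]
    - [0,0,0,-8.5,0.4]
    - [0,0,0,-8.5,0.4]
    - [0,0,0,-8.5,0.4]
    - [0,0,0,-8.5,0.4]
    - [0,0,0,-8.5,0.4]
    - [0,0,0,-8.5,0.4]
    - [0,0,0,-8.5,0.4]
    - [0,0,0,-8.5,0.4]
    - [0,0,0,-8.5,0.4]
    - [0,0,0,-8.5,0.4]

```text
t: 42.6
eef_pos: [501.4, 286.2, 319.0]
tcp_rot: [-3.142, 0.0, 2.339]
ft_force: [-0.3, 0.1, -0.1]
opening: 0.597
grip_force: 0.0
```

>>> carry_out:
  motion:
    - [0,0,0,-8.5,0.4]
    - [0,0,0,-8.5,0.4]
    - [0,0,0,-8.5,0.4]
    - [0,0,0,-8.5,0.4]
    - [0,0,0,-8.5,0.4]
    - [0,0,0,-8.5,0.4]
    - [0,0,0,-8.5,0.4]
    - [0,0,0,-8.5,0.4]
    - [0,0,0,0,0.4]

```text
t: 43.5
eef_pos: [501.4, 286.2, 319.1]
tcp_rot: [-3.142, 0.0, -2.761]
ft_force: [0.4, 0.8, 0.2]
opening: 0.598
grip_force: 0.0
```

Run:
```python
from h import *
to(618,142.3,200,3.56)
```

```text
t 43.5 pos [501.4 286.2 319.1] rpy [-3.142  0.    -2.761] F [0.4 0.8 0.2] j6 -1.55 open 56.8 
 shift [ -54.8 -176.8  119.1] turn -2.2
```

>>> carry_out:
  motion:
    - [-11,-35.3,0,-2,0.4]
    - [-11,-35.3,0,0,0.4]
    - [-11,-35.3,30,0,0.4]
    - [-11,-35.3,45,0,0.4]
    - [-11,-35.3,44,0,0.4]
    - [0,0,0,0,0.4]
    - [0,0,0,0,0.4]

```text
t: 44.2
eef_pos: [615.1, 153.0, 211.7]
tcp_rot: [3.141, -0.001, -2.733]
ft_force: [0.2, 0.2, 0.8]
opening: 0.6
grip_force: 0.0
```

Run:
```python
from h import *
to(618,142.3,121,3.56)
```

```text
t 44.2 pos [615.1 153.  211.7] rpy [ 3.141e+00 -1.000e-03 -2.733e+00] F [0.2 0.2 0.8] j6 -1.84 open 57.0 
 shift [  1.5 -11.   90.7] turn -0.6
```

>>> carry_out:
  motion:
    - [1.5,-11,10,0,0.4]
    - [0,0,30,0,0.4]
    - [0,0,30,0,0.4]
    - [0,0,20,0,0.4]
    - [0,0,0,0,0.4]
    - [0,0,0,0,0.9]
    - [0,0,0,0,0.9]
    - [0,0,0,0,0.9]
    - [0,0,0,0,0.9]
    - [0,0,0,0,0.9]
    - [0,0,0,0,0.9]
    - [0,0,0,0,0.9]

```text
t: 45.4
eef_pos: [618.4, 142.7, 123.1]
tcp_rot: [-3.141, 0.001, -2.729]
ft_force: [-1.9, -0.5, 6.2]
opening: 0.316
grip_force: 29.8
```

Run:
```python
from h import *
to(618,142.3,121,3.56)
```

```text
t 45.4 pos [618.4 142.7 123.1] rpy [-3.141e+00  1.000e-03 -2.729e+00] F [-1.9 -0.5  6.2] j6 -1.86 open 30.0 
 shift [ 0.6 -0.2  2.1] turn -0.3
```

>>> carry_out:
  motion:
    - [0,0,0,8.5,0.9]
    - [0,0,0,8.5,0.9]
    - [0,0,0,8.5,0.9]
    - [0,0,0,8.5,0.9]
    - [0,0,0,8.5,0.9]
    - [0,0,0,8.5,0.9]
    - [0,0,0,8.5,0.9]
    - [0,0,0,8.5,0.9]
    - [0,0,0,8.5,0.9]
    - [0,0,0,8.5,0.9]
    - [0,0,0,8.5,0.9]
    - [0,0,0,8.5,0.9]

```text
t: 46.6
eef_pos: [618.1, 142.1, 123.0]
tcp_rot: [3.141, 0.001, 1.769]
ft_force: [-2.6, -3.0, 8.0]
opening: 0.314
grip_force: 29.9
```

>>> carry_out:
  motion:
    - [0,0,0,8.5,0.9]
    - [0,0,0,8.5,0.9]
    - [0,0,0,8.5,0.9]
    - [0,0,0,8.5,0.9]
    - [0,0,0,8.5,0.9]
    - [0,0,0,8.5,0.9]
    - [0,0,0,8.5,0.9]
    - [0,0,0,8.5,0.9]
    - [0,0,0,8.5,0.9]
    - [0,0,0,8.5,0.9]
    - [0,0,0,8.5,0.9]
    - [0,0,0,8.5,0.9]

```text
t: 47.8
eef_pos: [617.6, 142.5, 123.0]
tcp_rot: [3.141, 0.001, -0.012]
ft_force: [-5.5, -1.0, 10.1]
opening: 0.312
grip_force: 29.9
```

>>> carry_out:
  motion:
    - [0,0,0,8.5,0.9]
    - [0,0,0,8.5,0.9]
    - [0,0,0,8.5,0.9]
    - [0,0,0,8.5,0.9]
    - [0,0,0,0,0.9]
    - [0,0,0,0,0.4]
    - [0,0,0,0,0.4]
    - [0,0,0,0,0.4]
    - [0,0,0,0,0.4]
    - [0,0,-10,0,0.4]
    - [0,0,-10,0,0.4]
    - [0,0,0,0,0.4]

```text
t: 49.0
eef_pos: [618.9, 142.8, 144.2]
tcp_rot: [-3.14, -0.002, -0.599]
ft_force: [0.9, 0.3, -0.2]
opening: 0.602
grip_force: 0.0
```

Run:
```python
from h import *
to(618,142.3,121,3.56)
```

```text
t 49.0 pos [618.9 142.8 144.2] rpy [-3.14e+00 -2.00e-03 -5.99e-01] F [ 0.9  0.3 -0.2] j6 2.29 open 57.2 
 shift [-0.5  1.  23.2] turn 121.7
```

>>> carry_out:
  motion:
    - [0,0,0,-8.5,0.4]
    - [0,0,0,-8.5,0.4]
    - [0,0,0,-8.5,0.4]
    - [0,0,0,-8.5,0.4]
    - [0,0,0,-8.5,0.4]
    - [0,0,0,-8.5,0.4]
    - [0,0,0,-8.5,0.4]
    - [0,0,0,-8.5,0.4]
    - [0,0,0,-8.5,0.4]
    - [0,0,0,-8.5,0.4]
    - [0,0,0,-8.5,0.4]
    - [0,0,0,-8.5,0.4]

```text
t: 50.2
eef_pos: [618.2, 142.7, 142.4]
tcp_rot: [3.141, -0.0, 1.187]
ft_force: [0.0, -1.3, -0.1]
opening: 0.597
grip_force: 0.0
```

>>> carry_out:
  motion:
    - [0,0,0,-8.5,0.4]
    - [0,0,0,-8.5,0.4]
    - [0,0,0,-8.5,0.4]
    - [0,0,0,-8.5,0.4]
    - [0,0,0,-8.5,0.4]
    - [0,0,0,-8.5,0.4]
    - [0,0,0,-8.5,0.4]
    - [0,0,0,-8.5,0.4]
    - [0,0,0,-8.5,0.4]
    - [0,0,0,-8.5,0.4]
    - [0,0,0,-8.5,0.4]
    - [0,0,0,-8.5,0.4]

```text
t: 51.4
eef_pos: [618.2, 142.6, 142.4]
tcp_rot: [3.142, 0.0, 2.967]
ft_force: [0.1, 0.0, 0.2]
opening: 0.6
grip_force: 0.0
```

>>> carry_out:
  motion:
    - [0,0,0,-8.5,0.4]
    - [0,0,0,-8.5,0.4]
    - [0,0,0,-8.5,0.4]
    - [0,0,0,-8.5,0.4]
    - [0,0,0,-8.5,0.4]
    - [0,0,0,-8.5,0.4]
    - [0,0,0,-8.5,0.4]
    - [0,0,0,-6.5,0.4]
    - [0,0,0,0,0.4]

```text
t: 52.3
eef_pos: [618.2, 142.7, 142.3]
tcp_rot: [-3.141, 0.0, -2.168]
ft_force: [0.3, 0.0, 0.2]
opening: 0.603
grip_force: 0.0
```

Run:
```python
from h import *
to(618,142.3,121,4.113)
```

```text
t 52.3 pos [618.2 142.7 142.3] rpy [-3.141  0.    -2.168] F [0.3 0.  0.2] j6 -2.42 open 57.3 
 shift [ 0.4 -0.1 21.3] turn 0.1
```

>>> carry_out:
  motion:
    - [0,0,10,0,0.4]
    - [0,0,10,0,0.4]
    - [0,0,0,0,0.4]
    - [0,0,0,0,0.9]
    - [0,0,0,0,0.9]
    - [0,0,0,0,0.9]
    - [0,0,0,0,0.9]
    - [0,0,0,0,0.9]
    - [0,0,0,0,0.9]
    - [0,0,0,8.5,0.9]
    - [0,0,0,8.5,0.9]
    - [0,0,0,8.5,0.9]

```text
t: 53.5
eef_pos: [618.2, 142.6, 122.4]
tcp_rot: [-3.141, 0.0, -2.621]
ft_force: [-0.2, -0.0, 3.1]
opening: 0.314
grip_force: 30.0
```

>>> carry_out:
  motion:
    - [0,0,0,8.5,0.9]
    - [0,0,0,8.5,0.9]
    - [0,0,0,8.5,0.9]
    - [0,0,0,8.5,0.9]
    - [0,0,0,8.5,0.9]
    - [0,0,0,8.5,0.9]
    - [0,0,0,8.5,0.9]
    - [0,0,0,8.5,0.9]
    - [0,0,0,8.5,0.9]
    - [0,0,0,8.5,0.9]
    - [0,0,0,8.5,0.9]
    - [0,0,0,8.5,0.9]

```text
t: 54.7
eef_pos: [618.1, 142.4, 122.4]
tcp_rot: [-3.141, 0.0, 1.882]
ft_force: [-1.3, -1.3, 2.7]
opening: 0.316
grip_force: 30.0
```

>>> carry_out:
  motion:
    - [0,0,0,8.5,0.9]
    - [0,0,0,8.5,0.9]
    - [0,0,0,8.5,0.9]
    - [0,0,0,8.5,0.9]
    - [0,0,0,8.5,0.9]
    - [0,0,0,8.5,0.9]
    - [0,0,0,8.5,0.9]
    - [0,0,0,8.5,0.9]
    - [0,0,0,8.5,0.9]
    - [0,0,0,8.5,0.9]
    - [0,0,0,8.5,0.9]
    - [0,0,0,8.5,0.9]

```text
t: 55.9
eef_pos: [617.8, 142.5, 122.4]
tcp_rot: [3.141, 0.001, 0.102]
ft_force: [-2.4, -1.0, 3.0]
opening: 0.313
grip_force: 30.0
```

>>> carry_out:
  motion:
    - [0,0,0,8.5,0.9]
    - [0,0,0,8.5,0.9]
    - [0,0,0,8.5,0.9]
    - [0,0,0,8.5,0.9]
    - [0,0,0,0,0.9]
    - [0,0,0,0,0.4]
    - [0,0,0,0,0.4]
    - [0,0,0,0,0.4]
    - [0,0,0,0,0.4]
    - [0,0,-30,0,0.4]
    - [0,0,-30,0,0.4]
    - [0,0,0,0,0.4]

```text
t: 57.1
eef_pos: [619.7, 142.9, 186.0]
tcp_rot: [-3.138, -0.005, -0.485]
ft_force: [-0.1, -0.1, 0.4]
opening: 0.601
grip_force: 0.0
```

Run:
```python
from h import *
to(599.7,-32,190,3.613)
```

```text
t 57.1 pos [619.7 142.9 186. ] rpy [-3.138 -0.005 -0.485] F [-0.1 -0.1  0.4] j6 2.18 open 57.1 
 shift [ 63.9 164.   -4.3] turn 125.2
```

>>> carry_out:
  motion:
    - [12.5,32.5,0,0,0.4]
    - [12.5,32.5,0,0,0.4]
    - [12.5,32.5,0,0,0.4]
    - [12.5,32.5,0,0,0.4]
    - [12.5,32.5,0,0,0.4]
    - [0,0,0,-8.5,0.4]
    - [0,0,0,-8.5,0.4]
    - [0,0,0,-8.5,0.4]
    - [0,0,0,-8.5,0.4]
    - [0,0,0,-8.5,0.4]
    - [0,0,0,-8.5,0.4]
    - [0,0,0,-8.5,0.4]

```text
t: 58.3
eef_pos: [597.3, -30.2, 181.5]
tcp_rot: [-3.141, 0.001, 0.56]
ft_force: [0.6, -0.3, 0.6]
opening: 0.598
grip_force: 0.0
```

>>> carry_out:
  motion:
    - [0,0,0,-8.5,0.4]
    - [0,0,0,-8.5,0.4]
    - [0,0,0,-8.5,0.4]
    - [0,0,0,-8.5,0.4]
    - [0,0,0,-8.5,0.4]
    - [0,0,0,-8.5,0.4]
    - [0,0,0,-8.5,0.4]
    - [0,0,0,-8.5,0.4]
    - [0,0,0,-8.5,0.4]
    - [0,0,0,-8.5,0.4]
    - [0,0,0,-8.5,0.4]
    - [0,0,0,-8.5,0.4]

```text
t: 59.5
eef_pos: [597.3, -30.2, 181.5]
tcp_rot: [-3.141, -0.001, 2.34]
ft_force: [0.6, -1.3, 0.1]
opening: 0.597
grip_force: 0.0
```

>>> carry_out:
  motion:
    - [0,0,0,-8.5,0.4]
    - [0,0,0,-8.5,0.4]
    - [0,0,0,-8.5,0.4]
    - [0,0,0,-8.5,0.4]
    - [0,0,0,-8.5,0.4]
    - [0,0,0,-8.5,0.4]
    - [0,0,0,-8.5,0.4]
    - [0,0,0,-8.5,0.4]
    - [0,0,0,-5,0.4]
    - [0,0,0,0,0.4]

```text
t: 60.5
eef_pos: [597.4, -30.2, 181.6]
tcp_rot: [3.141, -0.001, -2.674]
ft_force: [0.2, -0.1, 0.0]
opening: 0.599
grip_force: 0.0
```

Run:
```python
from h import *
to(599.7,-32,122,3.613)
```

```text
t 60.5 pos [597.4 -30.2 181.6] rpy [ 3.141e+00 -1.000e-03 -2.674e+00] F [ 0.2 -0.1  0. ] j6 -2.2 open 56.9 
 shift [-1.3 -2.7 59.6] turn -0.2
```

>>> carry_out:
  motion:
    - [-1.3,-2.7,20,0,0.4]
    - [0,0,20,0,0.4]
    - [0,0,18,0,0.4]
    - [0,0,0,0,0.4]
    - [0,0,0,0,0.9]
    - [0,0,0,0,0.9]
    - [0,0,0,0,0.9]
    - [0,0,0,0,0.9]
    - [0,0,0,0,0.9]
    - [0,0,0,0,0.9]

```text
t: 61.5
eef_pos: [600.2, -32.1, 124.8]
tcp_rot: [-3.141, 0.001, -2.676]
ft_force: [-1.1, 0.4, 6.1]
opening: 0.312
grip_force: 30.0
```

>>> carry_out:
  motion:
    - [0,0,0,8.5,0.9]
    - [0,0,0,8.5,0.9]
    - [0,0,0,8.5,0.9]
    - [0,0,0,8.5,0.9]
    - [0,0,0,8.5,0.9]
    - [0,0,0,8.5,0.9]
    - [0,0,0,8.5,0.9]
    - [0,0,0,8.5,0.9]
    - [0,0,0,8.5,0.9]
    - [0,0,0,8.5,0.9]
    - [0,0,0,8.5,0.9]
    - [0,0,0,8.5,0.9]

```text
t: 62.7
eef_pos: [599.9, -32.7, 124.8]
tcp_rot: [3.142, 0.001, 1.821]
ft_force: [-2.7, -3.9, 6.5]
opening: 0.312
grip_force: 30.0
```

>>> carry_out:
  motion:
    - [0,0,0,8.5,0.9]
    - [0,0,0,8.5,0.9]
    - [0,0,0,8.5,0.9]
    - [0,0,0,8.5,0.9]
    - [0,0,0,8.5,0.9]
    - [0,0,0,8.5,0.9]
    - [0,0,0,8.5,0.9]
    - [0,0,0,8.5,0.9]
    - [0,0,0,8.5,0.9]
    - [0,0,0,8.5,0.9]
    - [0,0,0,8.5,0.9]
    - [0,0,0,8.5,0.9]

```text
t: 63.9
eef_pos: [599.4, -32.3, 124.8]
tcp_rot: [3.141, 0.001, 0.041]
ft_force: [-4.8, -1.0, 7.7]
opening: 0.314
grip_force: 30.0
```

>>> carry_out:
  motion:
    - [0,0,0,8.5,0.9]
    - [0,0,0,8.5,0.9]
    - [0,0,0,8.5,0.9]
    - [0,0,0,8.5,0.9]
    - [0,0,0,8.5,0.9]
    - [0,0,0,8.5,0.9]
    - [0,0,0,8.5,0.9]
    - [0,0,0,0,0.4]
    - [0,0,0,0,0.4]
    - [0,0,0,0,0.4]
    - [0,0,-10,0,0.4]
    - [0,0,-10,0,0.4]

```text
t: 65.1
eef_pos: [600.0, -32.1, 144.8]
tcp_rot: [3.141, 0.0, -0.991]
ft_force: [0.4, 0.4, -0.0]
opening: 0.593
grip_force: 0.0
```

Run:
```python
from h import *
to(599.7,-32,122,3.613)
```

```text
t 65.1 pos [600.  -32.1 144.8] rpy [ 3.141  0.    -0.991] F [ 0.4  0.4 -0. ] j6 2.4 open 56.4 
 shift [-0.2  0.2 22.8] turn 96.2
```

>>> carry_out:
  motion:
    - [0,0,0,-8.5,0.4]
    - [0,0,0,-8.5,0.4]
    - [0,0,0,-8.5,0.4]
    - [0,0,0,-8.5,0.4]
    - [0,0,0,-8.5,0.4]
    - [0,0,0,-8.5,0.4]
    - [0,0,0,-8.5,0.4]
    - [0,0,0,-8.5,0.4]
    - [0,0,0,-8.5,0.4]
    - [0,0,0,-8.5,0.4]
    - [0,0,0,-8.5,0.4]
    - [0,0,0,-8.5,0.4]

```text
t: 66.3
eef_pos: [600.2, -32.1, 145.2]
tcp_rot: [3.141, -0.001, 0.795]
ft_force: [0.4, 0.1, -0.1]
opening: 0.6
grip_force: 0.0
```

>>> carry_out:
  motion:
    - [0,0,0,-8.5,0.4]
    - [0,0,0,-8.5,0.4]
    - [0,0,0,-8.5,0.4]
    - [0,0,0,-8.5,0.4]
    - [0,0,0,-8.5,0.4]
    - [0,0,0,-8.5,0.4]
    - [0,0,0,-8.5,0.4]
    - [0,0,0,-8.5,0.4]
    - [0,0,0,-8.5,0.4]
    - [0,0,0,-8.5,0.4]
    - [0,0,0,-8.5,0.4]
    - [0,0,0,-8.5,0.4]

```text
t: 67.5
eef_pos: [600.2, -32.1, 145.2]
tcp_rot: [3.141, 0.001, 2.575]
ft_force: [-0.3, 0.8, 0.2]
opening: 0.601
grip_force: 0.0
```

>>> carry_out:
  motion:
    - [0,0,0,-8.5,0.4]
    - [0,0,0,-8.5,0.4]
    - [0,0,0,-8.5,0.4]
    - [0,0,0,-8.5,0.4]
    - [0,0,0,-8.5,0.4]
    - [0,0,0,-8.5,0.4]
    - [0,0,0,-8.5,0.4]
    - [0,0,0,-6.5,0.4]
    - [0,0,0,0,0.4]

```text
t: 68.4
eef_pos: [600.2, -32.1, 145.1]
tcp_rot: [-3.141, 0.001, -2.561]
ft_force: [0.9, 0.1, -0.4]
opening: 0.596
grip_force: 0.0
```

>>> carry_out:
  motion:
    - [0,0,10,0,0.4]
    - [0,0,11,0,0.4]
    - [0,0,0,0,0.4]
    - [0,0,0,0,0.9]
    - [0,0,0,0,0.9]
    - [0,0,0,0,0.9]
    - [0,0,0,0,0.9]
    - [0,0,0,0,0.9]
    - [0,0,0,0,0.9]

```text
t: 69.3
eef_pos: [600.0, -32.1, 123.4]
tcp_rot: [-3.141, 0.0, -2.563]
ft_force: [0.1, 0.5, 1.3]
opening: 0.313
grip_force: 30.0
```

>>> carry_out:
  motion:
    - [0,0,0,8.5,0.9]
    - [0,0,0,8.5,0.9]
    - [0,0,0,8.5,0.9]
    - [0,0,0,8.5,0.9]
    - [0,0,0,8.5,0.9]
    - [0,0,0,8.5,0.9]
    - [0,0,0,8.5,0.9]
    - [0,0,0,8.5,0.9]
    - [0,0,0,8.5,0.9]
    - [0,0,0,8.5,0.9]
    - [0,0,0,8.5,0.9]
    - [0,0,0,8.5,0.9]

```text
t: 70.5
eef_pos: [599.9, -32.5, 123.4]
tcp_rot: [-3.142, 0.001, 1.934]
ft_force: [-0.6, -3.3, 1.9]
opening: 0.313
grip_force: 30.0
```

>>> carry_out:
  motion:
    - [0,0,0,8.5,0.9]
    - [0,0,0,8.5,0.9]
    - [0,0,0,8.5,0.9]
    - [0,0,0,8.5,0.9]
    - [0,0,0,8.5,0.9]
    - [0,0,0,8.5,0.9]
    - [0,0,0,8.5,0.9]
    - [0,0,0,8.5,0.9]
    - [0,0,0,8.5,0.9]
    - [0,0,0,8.5,0.9]
    - [0,0,0,8.5,0.9]
    - [0,0,0,8.5,0.9]

```text
t: 71.7
eef_pos: [599.5, -32.3, 123.4]
tcp_rot: [3.141, 0.001, 0.154]
ft_force: [-2.9, -2.2, 3.4]
opening: 0.312
grip_force: 30.0
```

>>> carry_out:
  motion:
    - [0,0,0,8.5,0.9]
    - [0,0,0,8.5,0.9]
    - [0,0,0,8.5,0.9]
    - [0,0,0,8.5,0.9]
    - [0,0,0,8.5,0.9]
    - [0,0,0,8.5,0.9]
    - [0,0,0,0,0.4]
    - [0,0,0,0,0.4]
    - [0,0,0,0,0.4]
    - [0,0,-30,0,0.4]
    - [0,0,-30,0,0.4]
    - [0,0,0,0,0.4]

```text
t: 72.9
eef_pos: [601.4, -32.2, 186.7]
tcp_rot: [-3.138, -0.005, -0.728]
ft_force: [0.2, -0.5, 0.2]
opening: 0.596
grip_force: 0.0
```

Run:
```python
from h import *
to(565.8,-167.1,122,-.79+np.pi)
```

```text
t 72.9 pos [601.4 -32.2 186.7] rpy [-3.138 -0.005 -0.728] F [ 0.2 -0.5  0.2] j6 2.14 open 56.6 
 shift [ 62.7 124.6  64.7] turn -176.4
```

>>> carry_out:
  motion:
    - [16,32,0,0,0.4]
    - [16,32,0,0,0.4]
    - [16,32,0,0,0.4]
    - [15,29,0,0,0.4]
    - [0,0,0,-8.5,0.4]
    - [0,0,0,-8.5,0.4]
    - [0,0,0,-8.5,0.4]
    - [0,0,0,-8.5,0.4]
    - [0,0,0,-8.5,0.4]
    - [0,0,0,-8.5,0.4]
    - [0,0,0,-8.5,0.4]
    - [0,0,0,-8.5,0.4]

```text
t: 74.1
eef_pos: [563.3, -167.1, 182.4]
tcp_rot: [-3.141, 0.0, 0.465]
ft_force: [0.1, -0.3, 0.2]
opening: 0.599
grip_force: 0.0
```

>>> carry_out:
  motion:
    - [0,0,0,-8.5,0.4]
    - [0,0,0,-8.5,0.4]
    - [0,0,0,-8.5,0.4]
    - [0,0,0,-8.5,0.4]
    - [0,0,0,-8.5,0.4]
    - [0,0,0,-8.5,0.4]
    - [0,0,0,-8.5,0.4]
    - [0,0,0,-8.5,0.4]
    - [0,0,0,-8.5,0.4]
    - [0,0,0,-8.5,0.4]
    - [0,0,0,-8.5,0.4]
    - [0,0,0,-8.5,0.4]

```text
t: 75.3
eef_pos: [563.3, -167.1, 182.4]
tcp_rot: [-3.141, -0.001, 2.245]
ft_force: [-0.0, 0.9, -0.3]
opening: 0.601
grip_force: 0.0
```

>>> carry_out:
  motion:
    - [0,0,0,-6.5,0.4]
    - [0,0,0,0,0.4]

```text
t: 75.5
eef_pos: [563.3, -167.2, 182.5]
tcp_rot: [-3.141, -0.001, 2.354]
ft_force: [-0.4, 0.1, 0.7]
opening: 0.598
grip_force: 0.0
```

Run:
```python
from h import *
to(565.8,-167.1,122,-.79+np.pi)
```

```text
t 75.5 pos [ 563.3 -167.2  182.5] rpy [-3.141e+00 -1.000e-03  2.354e+00] F [-0.4  0.1  0.7] j6 -1.18 open 56.8 
 shift [-1.7  1.8 60.5] turn 0.1
```

>>> carry_out:
  motion:
    - [-1.7,1.8,20,0,0.4]
    - [0,0,20,0,0.4]
    - [0,0,20,0,0.4]
    - [0,0,0,0,0.4]
    - [0,0,0,0,0.9]
    - [0,0,0,0,0.9]
    - [0,0,0,0,0.9]
    - [0,0,0,0,0.9]
    - [0,0,0,0,0.9]
    - [0,0,0,0,0.9]

```text
t: 76.5
eef_pos: [565.9, -167.6, 123.8]
tcp_rot: [-3.141, 0.001, 2.35]
ft_force: [-4.8, -2.9, 6.9]
opening: 0.313
grip_force: 30.0
```

>>> carry_out:
  motion:
    - [0,0,0,8.5,0.9]
    - [0,0,0,8.5,0.9]
    - [0,0,0,8.5,0.9]
    - [0,0,0,8.5,0.9]
    - [0,0,0,8.5,0.9]
    - [0,0,0,8.5,0.9]
    - [0,0,0,8.5,0.9]
    - [0,0,0,8.5,0.9]
    - [0,0,0,8.5,0.9]
    - [0,0,0,8.5,0.9]
    - [0,0,0,8.5,0.9]
    - [0,0,0,8.5,0.9]

```text
t: 77.7
eef_pos: [565.8, -167.6, 123.7]
tcp_rot: [3.141, 0.0, 0.564]
ft_force: [-5.0, -2.9, 6.6]
opening: 0.312
grip_force: 30.0
```

>>> carry_out:
  motion:
    - [0,0,0,8.5,0.9]
    - [0,0,0,8.5,0.9]
    - [0,0,0,8.5,0.9]
    - [0,0,0,8.5,0.9]
    - [0,0,0,8.5,0.9]
    - [0,0,0,8.5,0.9]
    - [0,0,0,8.5,0.9]
    - [0,0,0,8.5,0.9]
    - [0,0,0,8.5,0.9]
    - [0,0,0,8.5,0.9]
    - [0,0,0,8.5,0.9]
    - [0,0,0,8.5,0.9]

```text
t: 78.9
eef_pos: [565.5, -167.5, 123.7]
tcp_rot: [3.141, -0.0, -1.216]
ft_force: [-5.3, -3.0, 6.5]
opening: 0.312
grip_force: 30.0
```

>>> carry_out:
  motion:
    - [0,0,0,0,0.9]
    - [0,0,0,0,0.4]
    - [0,0,0,0,0.4]
    - [0,0,0,0,0.4]
    - [0,0,-10,0,0.4]
    - [0,0,-10,0,0.4]
    - [0,0,0,-8.5,0.4]
    - [0,0,0,-8.5,0.4]
    - [0,0,0,-8.5,0.4]
    - [0,0,0,-8.5,0.4]
    - [0,0,0,-8.5,0.4]
    - [0,0,0,-8.5,0.4]

```text
t: 80.1
eef_pos: [566.3, -167.2, 144.2]
tcp_rot: [3.141, -0.001, -0.314]
ft_force: [0.1, -0.0, 0.6]
opening: 0.6
grip_force: 0.0
```

>>> carry_out:
  motion:
    - [0,0,0,-8.5,0.4]
    - [0,0,0,-8.5,0.4]
    - [0,0,0,-8.5,0.4]
    - [0,0,0,-8.5,0.4]
    - [0,0,0,-8.5,0.4]
    - [0,0,0,-8.5,0.4]
    - [0,0,0,-8.5,0.4]
    - [0,0,0,-8.5,0.4]
    - [0,0,0,-8.5,0.4]
    - [0,0,0,-8.5,0.4]
    - [0,0,0,-8.5,0.4]
    - [0,0,0,-8.5,0.4]

```text
t: 81.3
eef_pos: [566.2, -167.2, 144.2]
tcp_rot: [3.14, 0.0, 1.467]
ft_force: [0.4, 0.2, 0.3]
opening: 0.603
grip_force: 0.0
```

>>> carry_out:
  motion:
    - [0,0,0,-8.5,0.4]
    - [0,0,0,-8.5,0.4]
    - [0,0,0,-8.5,0.4]
    - [0,0,0,-1.5,0.4]
    - [0,0,0,0,0.4]

```text
t: 81.8
eef_pos: [566.2, -167.2, 143.8]
tcp_rot: [3.141, 0.001, 1.929]
ft_force: [-0.1, 0.3, 0.5]
opening: 0.596
grip_force: 0.0
```

Run:
```python
from h import *
to(565.8,-167.1,123,-.79+np.pi)
```

```text
t 81.8 pos [ 566.2 -167.2  143.8] rpy [3.141e+00 1.000e-03 1.929e+00] F [-0.1  0.3  0.5] j6 -0.76 open 56.6 
 shift [ 0.2 -0.3 20.8] turn -24.2
```

>>> carry_out:
  motion:
    - [0,0,10,0,0.4]
    - [0,0,10,0,0.4]
    - [0,0,0,0,0.4]
    - [0,0,0,0,0.9]
    - [0,0,0,0,0.9]
    - [0,0,0,0,0.9]
    - [0,0,0,0,0.9]
    - [0,0,0,0,0.9]
    - [0,0,0,0,0.9]

```text
t: 82.7
eef_pos: [565.7, -167.3, 123.3]
tcp_rot: [-3.141, 0.0, 1.932]
ft_force: [-3.2, -2.4, 3.0]
opening: 0.314
grip_force: 30.0
```

>>> carry_out:
  motion:
    - [0,0,0,8.5,0.9]
    - [0,0,0,8.5,0.9]
    - [0,0,0,8.5,0.9]
    - [0,0,0,8.5,0.9]
    - [0,0,0,8.5,0.9]
    - [0,0,0,8.5,0.9]
    - [0,0,0,8.5,0.9]
    - [0,0,0,8.5,0.9]
    - [0,0,0,8.5,0.9]
    - [0,0,0,8.5,0.9]
    - [0,0,0,8.5,0.9]
    - [0,0,0,8.5,0.9]

```text
t: 83.9
eef_pos: [565.8, -167.5, 123.3]
tcp_rot: [3.141, 0.0, 0.145]
ft_force: [-4.0, -3.0, 3.0]
opening: 0.315
grip_force: 30.0
```

>>> carry_out:
  motion:
    - [0,0,0,8.5,0.9]
    - [0,0,0,8.5,0.9]
    - [0,0,0,8.5,0.9]
    - [0,0,0,8.5,0.9]
    - [0,0,0,8.5,0.9]
    - [0,0,0,8.5,0.9]
    - [0,0,0,8.5,0.9]
    - [0,0,0,8.5,0.9]
    - [0,0,0,8.5,0.9]
    - [0,0,0,8.5,0.9]
    - [0,0,0,0,0.9]

```text
t: 85.0
eef_pos: [565.6, -167.4, 123.3]
tcp_rot: [3.141, -0.0, -1.337]
ft_force: [-3.2, -1.6, 2.9]
opening: 0.311
grip_force: 30.0
```

>>> carry_out:
  motion:
    - [0,0,0,0,0.4]
    - [0,0,0,0,0.4]
    - [0,0,0,0,0.4]
    - [0,0,-40,0,0.0]
    - [0,0,-40,0,0.0]
    - [0,0,-40,-8.5,0.0]
    - [0,0,0,-8.5,0.0]
    - [0,0,0,-8.5,0.0]
    - [0,0,0,-8.5,0.0]
    - [0,0,0,0,0.0]

```text
t: 86.0
eef_pos: [566.1, -167.0, 243.2]
tcp_rot: [-3.141, -0.0, -0.736]
ft_force: [0.2, 0.3, 0.9]
opening: 0.994
grip_force: 0.0
```

Run:
```python
from fit import *
t=cam("top");s=cam("scene")
g=lambda u,v:(350+u/5-.4,235+(v-280)/5-.4)
P=at(t,[g(290,352),g(342,412),g(122,495),g(183,568)],147.);print(P.round(1))
f=(P[0]+P[1])/2;r=(P[2]+P[3])/2;print("L",np.hypot(*(f-r)[:2]),"W",np.hypot(*(P[0]-P[1])[:2]),"yaw",np.arctan2(*(f-r)[1::-1]))
d=(f-r)/np.hypot(*(f-r)[:2]); o=r+46*d; print("origin",o.round(1),(f-66*d).round(1))
# barcode corners
h=lambda u,v:(360+u/4-.4,150+v/4-.4)
q=[h(508,262),h(483,297),h(606,364),h(622,335)]
n=.0
zu=165+18*np.cos(np.radians(29)); zl=165-18*np.cos(np.radians(29))
B=at(t,q,np.array([zu,zl,zl,zu]));print(B.round(1));c=B.mean(0);print("card",c.round(1),"row",np.hypot(*(B[3]-B[0])[:2]),np.hypot(*(B[2]-B[1])[:2]))
e=(B[3]-B[0]+B[2]-B[1]);a=np.arctan2(e[1],e[0]);print("row ang",a,"normal az",a-np.pi/2)
np.save("sc.npy",s["color"])
im=s["color"]
crop(s,130,165,180,135,4.4,"s3.png",np.vstack([pix(s,P),pix(s,B)]))
st()
```

```text
[[ 433.5 -266.6  147. ]
 [ 403.8 -290.9  147. ]
 [ 364.4 -182.7  147. ]
 [ 328.9 -211.2  147. ]]
L 109.01145318448211 W 38.34395940718572 yaw -0.8489893063552971
origin [ 377.  -231.5  147. ] [ 375.1 -229.2  147. ]
[[ 509.6 -455.   180.7]
 [ 494.3 -448.4  149.3]
 [ 451.9 -522.   149.3]
 [ 464.5 -521.3  180.7]]
card [ 480.1 -486.7  165. ] row 80.24029750910131 84.95851672305072
row ang -2.129783925927262 normal az -3.7005802527221587
{'t': 86.1, 'eef_pos': [566.033, -167.045, 243.095], 'tcp_rot': [-3.142, -0.0, -0.743], 'ft_force': [0.818, 0.235, 0.203], 'opening': 0.999, 'grip_force': 0.0, 'joints': [-0.399, 0.421, 1.621, 0.0, 1.099, 1.915]}
```

View pics/s3.png

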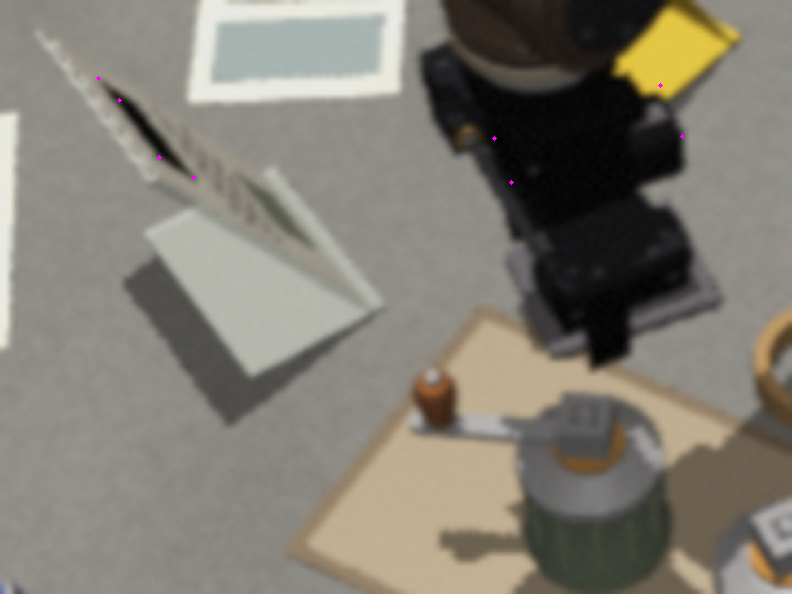

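Run:
```python
from h import *
s=cam("scene")
print(at(s,[(270,188),(297,167),(232,123),(284,160),(245,160)],[0,0,215,60,0]).round(0))
to(376,-230.3,243,-.84)
```

```text
[[ 226. -291.    0.]
 [ 112. -244.    0.]
 [ 211. -398.  215.]
 [ 153. -269.   60.]
 [ 137. -413.    0.]]
t 86.15 pos [ 566.  -167.1  243.1] rpy [-3.142 -0.    -0.743] F [ 0.5 -0.1  0.4] j6 1.91 open 95.1 
 shift [-9.730e+01  1.751e+02  1.000e-01] turn 5.6
```

>>> carry_out:
  motion:
    - [-19,34,0,0,0]
    - [-20,36,0,0,0]
    - [-20,36,0,0,0]
    - [-20,36,0,0,0]
    - [-19,34,0,5.6,0]
    - [0,0,0,0,0]
    - [0,0,0,0,0]

```text
t: 86.85
eef_pos: [374.9, -231.7, 243.5]
tcp_rot: [-3.141, -0.001, -0.84]
ft_force: [0.6, -0.6, -0.4]
opening: 1.0
grip_force: 0.0
```

Run:
```python
from h import *
to(376,-230.3,170,-.84)
```

```text
t 86.85 pos [ 374.9 -231.7  243.5] rpy [-3.141e+00 -1.000e-03 -8.400e-01] F [ 0.6 -0.6 -0.4] j6 1.71 open 95.0 
 shift [-0.4 -1.7 73.5] turn 0.0
```

>>> carry_out:
  motion:
    - [0,-1.5,30,0,0]
    - [0,0,30,0,0]
    - [0,0,30,0,0]
    - [0,0,20,0,0]
    - [0,0,10,0,0]
    - [0,0,7,0,0]
    - [0,0,0,0,0]

```text
t: 87.55
eef_pos: [376.5, -230.1, 115.8]
tcp_rot: [3.142, 0.0, -0.836]
ft_force: [0.2, 0.0, -0.4]
opening: 1.001
grip_force: 0.0
```

>>> carry_out:
  motion:
    - [0,0,0,0,0.7]
    - [0,0,0,0,0.7]
    - [0,0,0,0,0.7]
    - [0,0,0,0,0.7]
    - [0,0,0,0,0.7]
    - [0,0,0,0,0.7]
    - [0,0,0,0,0.7]
    - [0,0,0,0,0.7]
    - [0,0,0,0,0.7]
    - [0,0,0,0,0.7]

```text
t: 88.55
eef_pos: [376.1, -230.3, 116.2]
tcp_rot: [3.142, -0.0, -0.836]
ft_force: [-0.9, -0.4, 1.9]
opening: 0.487
grip_force: 29.9
```

Run:
```python
from h import *
to(376,-230.3,116,-.84)
```

```text
t 88.55 pos [ 376.1 -230.3  116.2] rpy [ 3.142 -0.    -0.836] F [-0.9 -0.4  1.9] j6 1.71 open 46.3 
 shift [-0.1  0.1  0.2] turn 0.2
```

>>> carry_out:
  motion:
    - [0,0,-8,0,0.7]
    - [0,0,-8,0,0.7]
    - [0,0,-8,0,0.7]
    - [0,0,0,0,0.7]
    - [6,0,0,0,0.7]
    - [6,0,0,0,0.7]
    - [6,0,0,0,0.7]
    - [0,0,0,0,0.7]

```text
t: 89.35
eef_pos: [388.1, -243.8, 139.6]
tcp_rot: [3.141, 0.002, -0.837]
ft_force: [-1.5, 1.4, -0.6]
opening: 0.482
grip_force: 30.0
```

Run:
```python
from h import *
to(376+.667*53,-230.3-.745*53,140,-.84); print(env.state()["moment"])
```

```text
t 89.35 pos [ 388.1 -243.8  139.6] rpy [ 3.141e+00  2.000e-03 -8.370e-01] F [-1.5  1.4 -0.6] j6 1.7 open 45.7 
 shift [34.9  0.2 -0.4] turn 0.2
[ 0.48599147  0.49355002 -0.02814484]
```

>>> carry_out:
  motion:
    - [6,0,0,0,0.7]
    - [6,0,0,0,0.7]
    - [6,0,0,0,0.7]
    - [6,0,0,0,0.7]
    - [6,0,0,0,0.7]
    - [5,0,0,0,0.7]
    - [0,0,0,0,0.7]

```text
t: 90.05
eef_pos: [411.3, -269.4, 139.5]
tcp_rot: [3.141, 0.002, -0.837]
ft_force: [-3.5, 2.3, -3.1]
opening: 0.485
grip_force: 30.0
```

Run:
```python
from h import *
to(376+.667*53,-230.3-.745*53,140,-.84); print(env.state()["moment"])
s=cam("scene"); crop(s,170,150,150,110,5.3,"tilt.png")
```

```text
t 90.05 pos [ 411.3 -269.4  139.5] rpy [ 3.141e+00  2.000e-03 -8.370e-01] F [-3.5  2.3 -3.1] j6 1.69 open 46.0 
 shift [ 0.3  0.2 -0.5] turn 0.2
[ 0.73396697  0.6759218  -0.01800175]
```

View pics/tilt.png

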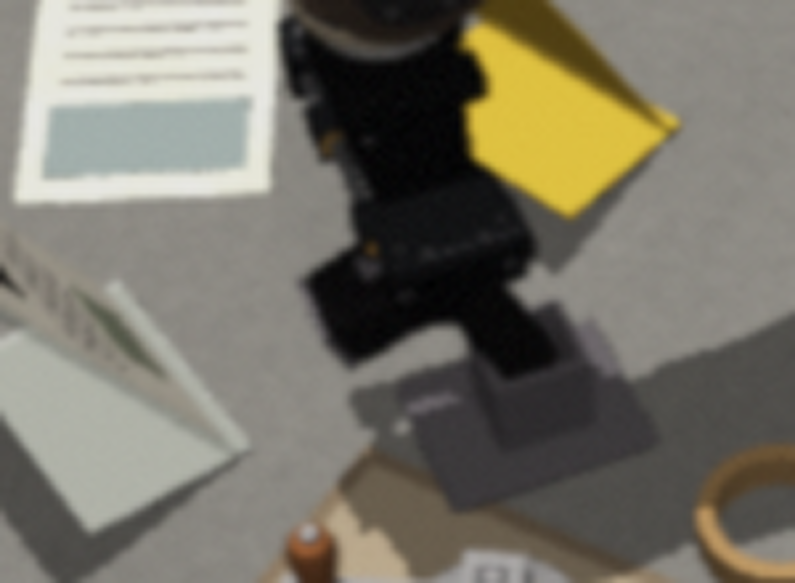

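The scanner is now pitched head-down with its handle leaning back in the cup, as wanted. Lift it and carry it to the card.

>>> carry_out:
  motion:
    - [0,0,-15,0,0.7]
    - [0,0,-20,0,0.7]
    - [0,0,-20,0,0.7]
    - [0,0,-20,0,0.7]
    - [0,0,-20,0,0.7]
    - [0,0,0,-4.5,0.7]
    - [0,0,0,-4.5,0.7]
    - [0,0,0,0,0.7]
    - [0,0,0,0,0.7]

```text
t: 91.0
eef_pos: [411.9, -269.8, 235.3]
tcp_rot: [3.141, -0.001, -0.682]
ft_force: [-0.3, 0.3, -2.5]
opening: 0.482
grip_force: 30.0
```

Run:
```python
from h import *
to(364.8,-392.9,236.4,-.68)
t=cam("top"); np.save("tt.npy",t["color"])
```

```text
t 91.0 pos [ 411.9 -269.8  235.3] rpy [ 3.141e+00 -1.000e-03 -6.820e-01] F [-0.3  0.3 -2.5] j6 1.54 open 45.8 
 shift [ 41.  125.2  -1.1] turn -0.1
```

>>> carry_out:
  motion:
    - [6,18,0,0,0.7]
    - [7,21,0,0,0.7]
    - [7,22,0,0,0.7]
    - [7,22,0,0,0.7]
    - [7,22,0,0,0.7]
    - [7,20,-1,0,0.7]
    - [0,0,0,0,0.7]
    - [0,0,0,0,0.7]

```text
t: 91.85
eef_pos: [364.9, -392.6, 235.9]
tcp_rot: [-3.141, 0.0, -0.681]
ft_force: [-0.7, -0.7, -2.6]
opening: 0.482
grip_force: 30.0
```

Run:
```python
from h import *
to(364.8,-392.9,236.4,-.68)
s=cam("scene")
th=np.radians(29);d=np.array([np.cos(-.68),np.sin(-.68)])
P=env.state()["eef_pos"]+[0,0,11]; b=np.array([*(d*np.cos(th)),-np.sin(th)])
print("window",P+70*b,"hit",P+170*b)
# predicted outline of the head side, for pitch angles, to compare
y=np.array([-d[1],d[0],0]);u=np.cross(b,y)
M=[P+x*b+v*y+w*u for x in(-46,66) for v in(-23,23) for w in(-20,20)]+[P+70*b,P+170*b]
crop(s,140,120,130,98,6,"scan.png",pix(s,M))
```

```text
t 91.85 pos [ 364.9 -392.6  235.9] rpy [-3.141  0.    -0.681] F [-0.7 -0.7 -2.6] j6 1.31 open 45.8 
 shift [ 0.1  0.3 -0.5] turn -0.1
window [ 412.66693312 -430.68981279  213.02212675] hit [ 480.67497547 -485.68528985  164.54116473]
```

View pics/scan.png

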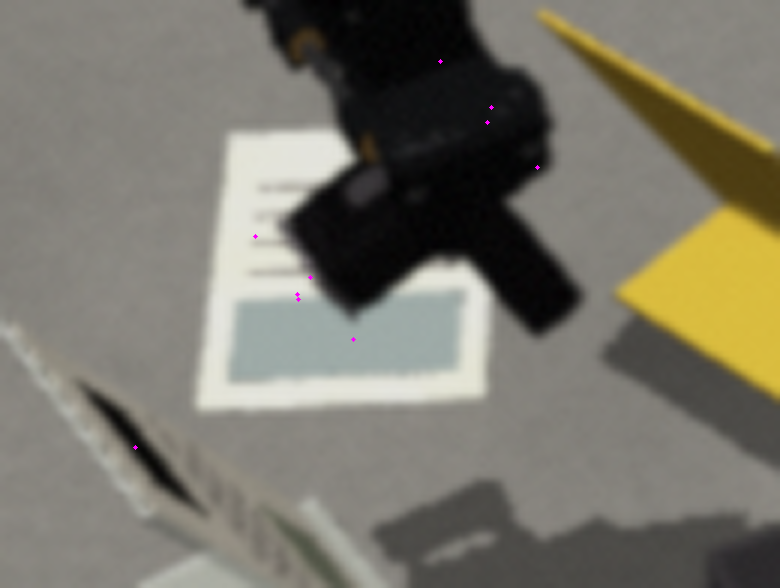

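Run:
```python
from h import *
from scipy.optimize import least_squares
s=cam("scene"); P0=env.state()["eef_pos"]+[0,0,11]; d=np.array([np.cos(-.681),np.sin(-.681)]);y=np.array([-d[1],d[0],0])
L=np.array([(66,23,-20),(16,14,-112),(-16,14,-112)],float)
O=np.array([(352,316),(540,335),(582,297)])/6-.5+[140,120]
def M(p,L):
    th=p[0];b=np.array([*(d*np.cos(th)),-np.sin(th)]);u=np.cross(b,y)
    return P0+np.array([(x+p[1])*b+v*y+(w+p[2])*u for x,v,w in L]),b
r=least_squares(lambda p:(pix(s,M(p,L)[0])-O).ravel(),[.5,0,0])
w,b=M(r.x,[(70,0,0)]); C=np.array([480.3,-486.6,165]);n=np.array([.8746*-.777,.8746*.63,.4848])
print("pitch",np.degrees(r.x[0]),"sx,sz",r.x[1:],"res px",r.fun.round(2)); print("window",w,"rel",(C-w[0])@-n,"angle",np.degrees(np.arccos(-b@n)))
dist=((C-w[0])@n)/(b@n); print("hit err",w[0]+dist*b-C,dist)
to(364.8,-392.9,236.4,-.68)
```

```text
pitch 23.657623626326764 sx,sz [-9.60688918  4.43099499] res px [ 0.38  0.22 -1.16  0.34  0.76 -0.58]
window [[ 409.54885725 -427.92897246  226.87924833]] rel 110.40662214878374 angle 5.198945306038971
hit err [ 8.14417985 -5.25916577 17.39332279] 110.86270390690572
t 91.95 pos [ 365.2 -392.   236.1] rpy [-3.141  0.    -0.68 ] F [ 0.1  0.4 -2.2] j6 1.31 open 45.9 
 shift [ 0.3  1.  -0.3] turn 0.0
```

Run:
```python
from h import *
s=cam("scene"); P0=env.state()["eef_pos"]+[0,0,11]; d=np.array([np.cos(-.681),np.sin(-.681)]);y=np.array([-d[1],d[0],0])
im=s["color"].astype(int).sum(2)
for th in(18,21,24,27,30):
    t=np.radians(th);b=np.array([*(d*np.cos(t)),-np.sin(t)]);u=np.cross(b,y)
    q=pix(s,[P0+14*y-50*u+x*b for x in(-16,16)]+[P0+14*y-112*u+x*b for x in(-16,16)]+[P0+23*y-20*u+x*b for x in(20,66)])
    e=lambda a:np.degrees(np.arctan2(a[1],a[0])).round(1); print(th,"handle edges",e(q[2]-q[0]),e(q[3]-q[1]),"head lower edge",e(q[5]-q[4]))
# handle edges measured row by row (dark mask)
for v in range(164,176):
    r=np.where(im[v,215:240]<110)[0]; print(v,r.min()+215 if len(r) else None,r.max()+215 if len(r) else None,end=" | ")
```

```text
18 handle edges 55.1 53.6 head lower edge 144.8
21 handle edges 51.0 49.5 head lower edge 142.7
24 handle edges 46.9 45.4 head lower edge 140.6
27 handle edges 42.8 41.3 head lower edge 138.4
30 handle edges 38.8 37.3 head lower edge 136.2
164 220 232 | 165 221 233 | 166 222 233 | 167 223 234 | 168 223 235 | 169 224 235 | 170 225 235 | 171 225 234 | 172 226 233 | 173 227 232 | 174 228 231 | 175 None None |
```

The fit gives about 22° of pitch, and square is 29°. I'll go back the same way and tilt it another 7° against the cup rim.

>>> carry_out:
  motion:
    - [-7,-20,0,0,0.7]
    - [-7,-21,0,0,0.7]
    - [-7,-21,0,0,0.7]
    - [-7,-22,0,0,0.7]
    - [-7,-21,0,0,0.7]
    - [-6,-20,0,0,0.7]
    - [0,0,0,4.5,0.7]
    - [0,0,0,4.5,0.7]
    - [0,0,0,0,0.7]
    - [0,0,0,0,0.7]

```text
t: 93.0
eef_pos: [411.8, -269.2, 236.2]
tcp_rot: [3.142, -0.0, -0.834]
ft_force: [-0.4, 0.3, -2.2]
opening: 0.486
grip_force: 30.0
```

Run:
```python
from h import *
to(411.5,-269.5,139.5,-.837)
```

```text
t 93.0 pos [ 411.8 -269.2  236.2] rpy [ 3.142 -0.    -0.834] F [-0.4  0.3 -2.2] j6 1.69 open 46.2 
 shift [ 0.   0.4 96.7] turn 0.2
```

>>> carry_out:
  motion:
    - [-3,0.4,15,0,0.7]
    - [-3,0,20,0,0.7]
    - [0,0,20,0,0.7]
    - [0,0,15,0,0.7]
    - [0,0,10,0,0.7]
    - [0,0,8,0,0.7]
    - [0,0,8,0,0.7]
    - [0,0,0,0,0.7]

```text
t: 93.8
eef_pos: [407.2, -265.3, 139.5]
tcp_rot: [3.141, 0.001, -0.836]
ft_force: [-0.4, 1.1, -1.8]
opening: 0.482
grip_force: 30.0
```

>>> carry_out:
  motion:
    - [5,0,0,0,0.7]
    - [5,0,0,0,0.7]
    - [5,0,0,0,0.7]
    - [5,0,0,0,0.7]
    - [0,0,0,0,0.7]

```text
t: 94.3
eef_pos: [420.6, -280.3, 140.2]
tcp_rot: [3.141, 0.001, -0.836]
ft_force: [-2.5, 2.4, -0.6]
opening: 0.487
grip_force: 30.0
```

>>> carry_out:
  motion:
    - [-1.5,0,-10,0,0.7]
    - [-1.5,0,-15,0,0.7]
    - [0,0,-20,0,0.7]
    - [0,0,-25,0,0.7]
    - [0,0,-26,0,0.7]
    - [0,0,0,-4.5,0.7]
    - [0,0,0,-4.5,0.7]
    - [0,0,0,0,0.7]
    - [0,0,0,0,0.7]

```text
t: 95.2
eef_pos: [418.9, -278.2, 236.8]
tcp_rot: [3.141, -0.002, -0.682]
ft_force: [-0.6, 1.0, -2.7]
opening: 0.485
grip_force: 30.0
```

```bash
cat > tilt.py <<'E'
from h import *
from scipy.optimize import least_squares
to(364.8,-392.9,225,-.68)
s=cam("scene"); S=env.state();yaw=S["tcp_rot"][2];P0=S["eef_pos"]+[0,0,11]; d=np.array([np.cos(yaw),np.sin(yaw)]);y=np.array([-d[1],d[0],0])
# silhouette front edge of the handle: dark columns per row below the head
im=s["color"].astype(int).sum(2)
c=pix(s,[P0-[*(d*45),90]])[0].round().astype(int); print("handle end ~",c)
x0=c[0]-22
for v in range(c[1]-10,c[1]+9):
    r=np.where(im[v,x0:x0+44]<110)[0]; print(v,(r.min()+x0,r.max()+x0) if len(r) else None,end=" | ")
for th in(18,21,24,27,30,33):
    t=np.radians(th);b=np.array([*(d*np.cos(t)),-np.sin(t)]);u=np.cross(b,y)
    q=pix(s,[P0+14*y-60*u+x*b for x in(-16,16)]+[P0+14*y-112*u+x*b for x in(-16,16)])
    e=lambda a:np.round(a[0]/a[1],2); print("\n",th,"du/dv",e(q[2]-q[0]),e(q[3]-q[1]),"end",q[2:].round(1).tolist(),end="")
E
python3 tilt.py
```

```text
t 95.2 pos [ 418.9 -278.2  236.8] rpy [ 3.141e+00 -2.000e-03 -6.820e-01] F [-0.6  1.  -2.7] j6 1.53 open 46.1 
 shift [ 30.2 123.1  11.9] turn -0.1
handle end ~ [259 192]
182 (np.int64(237), np.int64(264)) | 183 (np.int64(237), np.int64(265)) | 184 (np.int64(237), np.int64(266)) | 185 (np.int64(237), np.int64(267)) | 186 (np.int64(237), np.int64(268)) | 187 (np.int64(237), np.int64(269)) | 188 (np.int64(237), np.int64(270)) | 189 (np.int64(237), np.int64(270)) | 190 (np.int64(237), np.int64(270)) | 191 (np.int64(237), np.int64(269)) | 192 (np.int64(237), np.int64(268)) | 193 (np.int64(261), np.int64(267)) | 194 (np.int64(262), np.int64(266)) | 195 None | 196 None | 197 None | 198 None | 199 None | 200 None | 
 18 du/dv 0.66 0.7 end [[262.9, 197.4], [253.2, 204.3]]
 21 du/dv 0.77 0.82 end [[264.6, 195.9], [255.1, 203.1]]
 24 du/dv 0.91 0.96 end [[266.1, 194.4], [256.9, 201.9]]
 27 du/dv 1.06 1.12 end [[267.7, 192.9], [258.7, 200.7]]
 30 du/dv 1.24 1.31 end [[269.1, 191.3], [260.5, 199.4]]
 33 du/dv 1.45 1.53 end [[270.5, 189.7], [262.2, 198.0]]
```

>>> carry_out:
  motion:
    - [6,17,0,0,0.7]
    - [6,21,0,0,0.7]
    - [6,22,0,0,0.7]
    - [6,22,2,0,0.7]
    - [6,22,2,0,0.7]
    - [6,20,2,0,0.7]
    - [0,0,0,0,0.7]
    - [0,0,0,0,0.7]

```text
t: 96.05
eef_pos: [368.7, -397.1, 230.0]
tcp_rot: [-3.141, 0.0, -0.681]
ft_force: [-0.0, -0.6, -2.5]
opening: 0.481
grip_force: 30.0
```

```bash
python3 tilt.py
python3 - <<'E'
from h import *
s=cam("scene"); to(370.9,-397.9,230,-.68)
crop(s,130,120,130,98,6,"scan2.png")
E
```

```text
t 96.05 pos [ 368.7 -397.1  230. ] rpy [-3.141  0.    -0.681] F [-0.  -0.6 -2.5] j6 1.31 open 45.7 
 shift [-5.7 -0.8  5. ] turn -0.1
handle end ~ [226 171]
161 (np.int64(204), np.int64(231)) | 162 (np.int64(204), np.int64(233)) | 163 (np.int64(204), np.int64(234)) | 164 (np.int64(204), np.int64(235)) | 165 (np.int64(204), np.int64(235)) | 166 (np.int64(204), np.int64(236)) | 167 (np.int64(204), np.int64(237)) | 168 (np.int64(204), np.int64(237)) | 169 (np.int64(204), np.int64(237)) | 170 (np.int64(227), np.int64(236)) | 171 (np.int64(228), np.int64(235)) | 172 (np.int64(229), np.int64(234)) | 173 (np.int64(230), np.int64(232)) | 174 None | 175 None | 176 None | 177 None | 178 None | 179 None | 
 18 du/dv 0.71 0.75 end [[230.5, 176.1], [221.2, 182.7]]
 21 du/dv 0.82 0.87 end [[232.1, 174.7], [223.0, 181.6]]
 24 du/dv 0.95 1.0 end [[233.6, 173.2], [224.8, 180.5]]
 27 du/dv 1.09 1.15 end [[235.1, 171.7], [226.5, 179.3]]
 30 du/dv 1.26 1.33 end [[236.5, 170.2], [228.2, 178.0]]
 33 du/dv 1.46 1.53 end [[237.8, 168.6], [229.9, 176.7]]t 96.15 pos [ 369.1 -396.6  230.3] rpy [-3.142 -0.    -0.68 ] F [ 0.5  0.4 -1.3] j6 1.31 open 46.3 
 shift [ 2.3 -0.1  0.3] turn 0.0
```

View pics/scan2.png

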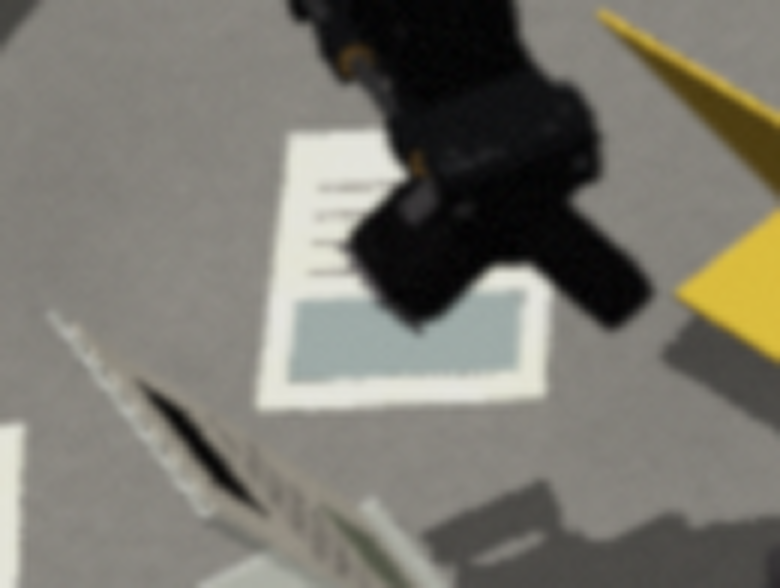

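```bash
cat > f3.py <<'E'
import sys
from h import *
from scipy.optimize import least_squares
s=cam("scene"); S=env.state(); P0=S["eef_pos"]+[0,0,11];yaw=S["tcp_rot"][2]; d=np.array([np.cos(yaw),np.sin(yaw)]);y=np.array([-d[1],d[0],0])
L=np.array([(66,23,-20),(16,14,-112),(-16,14,-112)],float)
O=np.array([(418,328),(612,328),(650,293)])/6-.5+[130,120]
def M(p,L):
    b=np.array([*(d*np.cos(p[0])),-np.sin(p[0])]);u=np.cross(b,y)
    return P0+np.array([(x+p[1])*b+v*y+(w+p[2])*u for x,v,w in L]),b
r=least_squares(lambda p:(pix(s,M(p,L)[0])-O).ravel(),[.5,0,0])
C=np.array([480.3,-486.6,165]);n=np.array([.8746*-.777,.8746*.63,.4848])
for p in (r.x,[np.radians(28),-9,0]):
    w,b=M(p,[(70,0,0)]); D=((C-w[0])@n)/(b@n)
    print("pitch",np.degrees(p[0]),"s",np.round(p[1:],1),"win",w.round(1),"hit err",(w[0]+D*b-C).round(1),"dist",D.round(1),"ang",np.degrees(np.arccos(-b@n)).round(1))
print(r.fun.round(2)); to(370.9,-397.9,230,-.68)
E
python3 f3.py
```

```text
pitch 28.2735713380594 s [-13.6   2.9] win [[ 408.9 -428.6  217.2]] hit err [ 1.1 -0.5  2.1] dist 105.8 ang nan
pitch 28.0 s [-9  0] win [[ 411.  -430.3  212.7]] hit err [0.3 0.2 0.2] dist 101.2 ang nan
[ 0.29  0.14 -1.2   0.87  0.9  -1.  ]
t 96.2 pos [ 369.1 -396.5  230.3] rpy [-3.142 -0.    -0.679] F [ 0.1 -0.4 -2.4] j6 1.31 open 45.4 
 shift [ 2.3 -0.   0.3] turn 0.0f3.py:14: RuntimeWarning: invalid value encountered in arccos
  print("pitch",np.degrees(p[0]),"s",np.round(p[1:],1),"win",w.round(1),"hit err",(w[0]+D*b-C).round(1),"dist",D.round(1),"ang",np.degrees(np.arccos(-b@n)).round(1))
```

Pitch is 28°, the aim is within 2 mm and the distance about 103 mm. Nudge 2 mm closer and hold for 3.4 s.

>>> carry_out:
  motion:
    - [2,0,1,0,0.7]
    - [0,0,0,0,0.7]
    - [0,0,0,0,0.7]
    - [0,0,0,0,0.7]
    - [0,0,0,0,0.7]
    - [0,0,0,0,0.7]
    - [0,0,0,0,0.7]
    - [0,0,0,0,0.7]
    - [0,0,0,0,0.7]
    - [0,0,0,0,0.7]
    - [0,0,0,0,0.7]
    - [0,0,0,0,0.7]

```text
t: 97.4
eef_pos: [370.4, -398.4, 229.2]
tcp_rot: [3.142, -0.0, -0.679]
ft_force: [0.1, -0.0, -2.4]
opening: 0.48
grip_force: 30.0
```

>>> carry_out:
  motion:
    - [0,0,0,0,0.7]
    - [0,0,0,0,0.7]
    - [0,0,0,0,0.7]
    - [0,0,0,0,0.7]
    - [0,0,0,0,0.7]
    - [0,0,0,0,0.7]
    - [0,0,0,0,0.7]
    - [0,0,0,0,0.7]
    - [0,0,0,0,0.7]
    - [0,0,0,0,0.7]
    - [0,0,0,0,0.7]
    - [0,0,0,0,0.7]

```text
t: 98.6
eef_pos: [370.4, -398.4, 229.2]
tcp_rot: [3.142, -0.0, -0.679]
ft_force: [-0.5, 0.2, -2.1]
opening: 0.479
grip_force: 30.0
```

>>> carry_out:
  motion:
    - [0,0,0,0,0.7]
    - [0,0,0,0,0.7]
    - [0,0,0,0,0.7]
    - [0,0,0,0,0.7]
    - [0,0,0,0,0.7]
    - [0,0,0,0,0.7]
    - [0,0,0,0,0.7]
    - [0,0,0,0,0.7]
    - [0,0,0,0,0.7]
    - [0,0,0,0,0.7]

```text
t: 99.6
eef_pos: [370.4, -398.4, 229.2]
tcp_rot: [3.142, -0.0, -0.679]
ft_force: [-0.4, -0.3, -3.0]
opening: 0.482
grip_force: 30.0
```

Run:
```python
from h import *
to(418.5,-278,232,-.836)
```

```text
t 99.6 pos [ 370.4 -398.4  229.2] rpy [ 3.142 -0.    -0.679] F [-0.4 -0.3 -3. ] j6 1.31 open 45.7 
 shift [ -38.2 -123.9   -2.8] turn 9.0
```

>>> carry_out:
  motion:
    - [-6,-18,0,0,0.7]
    - [-7,-21,0,0,0.7]
    - [-7,-22,0,0,0.7]
    - [-7,-22,0,0,0.7]
    - [-7,-22,-2,0,0.7]
    - [-6,-19,-2,0,0.7]
    - [0,0,0,4.5,0.7]
    - [0,0,0,4.5,0.7]
    - [0,0,0,0,0.7]
    - [0,0,0,0,0.7]

```text
t: 100.6
eef_pos: [417.2, -276.3, 233.2]
tcp_rot: [-3.142, -0.0, -0.834]
ft_force: [0.2, 0.2, -2.9]
opening: 0.482
grip_force: 30.0
```

Run:
```python
from h import *
to(417,-276.5,140,-.836)
```

```text
t 100.6 pos [ 417.2 -276.3  233.2] rpy [-3.142 -0.    -0.834] F [ 0.2  0.2 -2.9] j6 1.69 open 45.8 
 shift [ 0.   0.3 93.2] turn 0.1
```

>>> carry_out:
  motion:
    - [0,0,15,0,0.7]
    - [0,0,20,0,0.7]
    - [0,0,18,0,0.7]
    - [0,0,8,0,0.7]
    - [0,0,8,0,0.7]
    - [0,0,8,0,0.7]
    - [0,0,8,0,0.7]
    - [0,0,8,0,0.7]
    - [0,0,0,0,0.7]

```text
t: 101.5
eef_pos: [416.9, -276.6, 139.3]
tcp_rot: [3.141, 0.001, -0.836]
ft_force: [0.8, -0.7, -2.6]
opening: 0.481
grip_force: 30.0
```

>>> carry_out:
  motion:
    - [-6,0,0,0,0.7]
    - [-6,0,0,0,0.7]
    - [-6,0,0,0,0.7]
    - [-6,0,0,0,0.7]
    - [-6,0,0,0,0.7]
    - [-6,0,0,0,0.7]
    - [0,0,0,0,0.7]

```text
t: 102.2
eef_pos: [398.5, -255.6, 145.6]
tcp_rot: [-3.14, -0.023, -0.836]
ft_force: [10.2, -16.4, 35.1]
opening: 0.478
grip_force: 30.0
```

Run:
```python
from h import *
to(370.7,-224.3,140,-.836);print(env.state()["moment"])
```

```text
t 102.2 pos [ 398.5 -255.6  145.6] rpy [-3.14  -0.023 -0.836] F [ 10.2 -16.4  35.1] j6 1.7 open 45.4 
 shift [-42.   -0.4   4.6] turn 0.0
[-2.99548176 -1.35720815  0.18520044]
```

The handle's rear corner caught on the rear rim, so I lift straight off and re-measure the tilt.

>>> carry_out:
  motion:
    - [2,0,-10,0,0.7]
    - [3,0,-15,0,0.7]
    - [5,0,-20,0,0.7]
    - [5,0,-20,0,0.7]
    - [5,0,-20,0,0.7]
    - [5,0,-6,0,0.7]
    - [0,0,0,0,0.7]
    - [0,0,0,0,0.7]

```text
t: 103.0
eef_pos: [409.3, -268.1, 230.3]
tcp_rot: [3.141, 0.001, -0.836]
ft_force: [0.6, -0.2, -2.4]
opening: 0.487
grip_force: 30.0
```

```bash
sed -i 's/c\[1\]-10,c\[1\]+9/c[1]-14,c[1]+16/' tilt.py; python3 tilt.py; python3 -c "
from h import *
t=cam('top')
to(376,-230.3,140,-.836)"
```

```text
t 103.0 pos [ 409.3 -268.1  230.3] rpy [ 3.141e+00  1.000e-03 -8.360e-01] F [ 0.6 -0.2 -2.4] j6 1.69 open 46.2 
 shift [ 62.8 116.6   5.2] turn -9.0
handle end ~ [265 194]
180 (np.int64(243), np.int64(259)) | 181 (np.int64(243), np.int64(260)) | 182 (np.int64(243), np.int64(261)) | 183 (np.int64(243), np.int64(262)) | 184 (np.int64(243), np.int64(263)) | 185 (np.int64(243), np.int64(264)) | 186 (np.int64(243), np.int64(265)) | 187 (np.int64(243), np.int64(265)) | 188 (np.int64(252), np.int64(266)) | 189 (np.int64(253), np.int64(267)) | 190 (np.int64(254), np.int64(268)) | 191 (np.int64(255), np.int64(268)) | 192 (np.int64(256), np.int64(269)) | 193 (np.int64(257), np.int64(269)) | 194 (np.int64(257), np.int64(270)) | 195 (np.int64(258), np.int64(270)) | 196 (np.int64(259), np.int64(269)) | 197 (np.int64(260), np.int64(267)) | 198 (np.int64(261), np.int64(266)) | 199 (np.int64(261), np.int64(264)) | 200 None | 201 None | 202 None | 203 None | 204 None | 205 None | 206 None | 207 None | 208 None | 209 None | 
 18 du/dv 0.64 0.68 end [[268.4, 199.6], [258.0, 205.3]]
 21 du/dv 0.75 0.8 end [[270.1, 198.3], [260.0, 204.4]]
 24 du/dv 0.87 0.92 end [[271.8, 197.0], [262.0, 203.4]]
 27 du/dv 1.01 1.06 end [[273.5, 195.7], [263.9, 202.4]]
 30 du/dv 1.16 1.22 end [[275.1, 194.3], [265.8, 201.3]]
 33 du/dv 1.33 1.4 end [[276.6, 192.8], [267.6, 200.1]]t 103.1 pos [ 409.3 -268.2  230.2] rpy [ 3.141e+00  2.000e-03 -8.360e-01] F [-0.2  0.5 -2.2] j6 1.69 open 46.0 
 shift [-50.3  -0.7  90.3] turn -0.0
```

>>> carry_out:
  motion:
    - [15,0,0,0,0.7]
    - [15,0,0,0,0.7]
    - [15,0,0,0,0.7]
    - [0,0,20,0,0.7]
    - [0,0,25,0,0.7]
    - [0,0,25,0,0.7]
    - [0,0,20,0,0.7]
    - [0,0,10,0,0.7]
    - [0,0,8,0,0.7]
    - [0,0,6,0,0.7]
    - [0,0,0,0,0.7]

```text
t: 104.2
eef_pos: [439.9, -302.0, 116.9]
tcp_rot: [3.142, 0.0, -0.836]
ft_force: [-1.1, -0.3, -2.2]
opening: 0.484
grip_force: 30.0
```

>>> carry_out:
  motion:
    - [-5,0,0,0,0.7]
    - [-5,0,0,0,0.7]
    - [-5,0,0,0,0.7]
    - [-5,0,0,0,0.7]
    - [-4,0,0,0,0.7]
    - [0,0,0,0,0.7]

```text
t: 104.8
eef_pos: [424.8, -285.0, 118.5]
tcp_rot: [-3.141, -0.005, -0.836]
ft_force: [3.8, -2.2, 0.0]
opening: 0.483
grip_force: 30.0
```

```bash
cat > px.py <<'E'
from h import *
s=env.state();q=s["eef_pos"][:2]-[376,-230.3]; d=np.array([.667,-.745]); print("px",(q@d).round(1),"lat",(q@[.745,.667]).round(1),"z",s["eef_pos"][2].round(1),"F",s["ft_force"].round(1),"M",s["moment"].round(2),"rpy",s["tcp_rot"].round(3),"Fd",(s["ft_force"][:2]@d).round(1))
E
python3 px.py
```

```text
px 73.3 lat -0.1 z 118.5 F [ 3.8 -2.2  0. ] M [-0.67 -0.8  -0.02] rpy [-3.141 -0.005 -0.836] Fd 4.2
```

Contact with a gentle 4 N, and the tilt is coming off. Continue.

>>> carry_out:
  motion:
    - [-5,0,0,0,0.7]
    - [-5,0,0,0,0.7]
    - [-5,0,0,0,0.7]
    - [-5,0,0,0,0.7]
    - [-5,0,0,0,0.7]
    - [-4,0,0,0,0.7]
    - [0,0,0,0,0.7]

```text
t: 105.5
eef_pos: [404.8, -262.9, 117.9]
tcp_rot: [-3.141, -0.003, -0.836]
ft_force: [3.0, -2.6, -1.6]
opening: 0.481
grip_force: 30.0
```

```bash
python3 px.py
```

```text
px 43.6 lat -0.3 z 117.9 F [ 3.  -2.6 -1.6] M [-0.58 -0.71  0.02] rpy [-3.141e+00 -3.000e-03 -8.360e-01] Fd 3.9
```

>>> carry_out:
  motion:
    - [-4,0,0,0,0.7]
    - [0,0,0,0,0.7]
    - [8,0,0,0,0.7]
    - [0,0,-20,0,0.7]
    - [0,0,-30,0,0.7]
    - [0,0,-30,0,0.7]
    - [0,0,-30,0,0.7]
    - [0,0,0,0,0.7]
    - [0,0,0,0,0.7]

```text
t: 106.4
eef_pos: [406.8, -265.4, 226.7]
tcp_rot: [3.141, 0.001, -0.837]
ft_force: [-1.5, -0.0, -3.2]
opening: 0.482
grip_force: 30.0
```

```bash
python3 px.py
cat > up.py <<'E'
from h import *
s=cam("scene"); S=env.state();yaw=S["tcp_rot"][2];P0=S["eef_pos"]+[0,0,11]; d=np.array([np.cos(yaw),np.sin(yaw)]);y=np.array([-d[1],d[0],0])
im=s["color"].astype(int).sum(2)
c=pix(s,[P0-[0,0,80]])[0].round().astype(int); x0=c[0]-20
for v in range(c[1]-10,c[1]+24):
    r=np.where(im[v,x0:x0+42]<110)[0]; print(v,(int(r.min()+x0),int(r.max()+x0)) if len(r) else None,end=" | ")
for th in(-9,-6,-3,0,3,6,9):
    t=np.radians(th);b=np.array([*(d*np.cos(t)),-np.sin(t)]);u=np.cross(b,y)
    q=pix(s,[P0+14*y-60*u+x*b for x in(-16,16)]+[P0+14*y-112*u+x*b for x in(-16,16)])
    e=lambda a:np.round(a[0]/a[1],2); print("\n",th,"du/dv",e(q[2]-q[0]),e(q[3]-q[1]),"end",q[2:].round(1).tolist(),end="")
E
python3 up.py
```

```text
px 46.7 lat -0.5 z 226.7 F [-1.5 -0.  -3.2] M [ 0.13  0.11 -0.01] rpy [ 3.141e+00  1.000e-03 -8.370e-01] Fd -1.0
187 (230, 254) | 188 (230, 253) | 189 (230, 253) | 190 (242, 253) | 191 (243, 253) | 192 (243, 253) | 193 (243, 253) | 194 (243, 254) | 195 (243, 254) | 196 (244, 254) | 197 (244, 254) | 198 (244, 254) | 199 (244, 254) | 200 (244, 255) | 201 (245, 255) | 202 (245, 255) | 203 (245, 255) | 204 (246, 254) | 205 (246, 252) | 206 (247, 249) | 207 None | 208 None | 209 None | 210 None | 211 None | 212 None | 213 None | 214 None | 215 None | 216 None | 217 None | 218 None | 219 None | 220 None | 
 -9 du/dv -0.09 -0.06 end [[252.1, 208.6], [240.8, 210.8]]
 -6 du/dv -0.02 0.0 end [[254.2, 207.9], [242.9, 210.6]]
 -3 du/dv 0.05 0.07 end [[256.3, 207.2], [245.0, 210.3]]
 0 du/dv 0.12 0.15 end [[258.3, 206.4], [247.1, 209.9]]
 3 du/dv 0.2 0.22 end [[260.3, 205.5], [249.2, 209.4]]
 6 du/dv 0.27 0.3 end [[262.3, 204.6], [251.2, 208.8]]
 9 du/dv 0.36 0.39 end [[264.2, 203.6], [253.3, 208.2]]
```

```bash
cat > head.py <<'E'
from fit import *
def headfit(c,img,P,yaw,th,name):
    "P: assumed head-centre axis point (scanner x=0,z=112). fit sx,sz of the front part of the head in the dark mask"
    d=np.array([np.cos(yaw),np.sin(yaw)]);y=np.array([-d[1],d[0],0]);t=np.radians(th);b=np.array([*(d*np.cos(t)),-np.sin(t)]);u=np.cross(b,y)
    g=(img.astype(int).sum(2)<130).astype(float)
    hull=lambda p,x0:[P+(x+p[0])*b+v*y+(w+p[1])*u for x in(x0,66) for v in(-23,23) for w in(-20,20)]
    q=pix(c,hull((0,0),40));lo=np.floor(q.min(0)-9).astype(int);hi=np.ceil(q.max(0)+9).astype(int);roi=(*lo,*(hi-lo))
    G=g[lo[1]:hi[1],lo[0]:hi[0]]
    # region of interest: in front of x=30 plane
    far=dn(cover(c,roi,[P+x*b+v*y+w*u for x in(36,100) for v in(-23,23) for w in(-75,28)]))>.5
    best=min(((np.abs(dn(cover(c,roi,hull((sx,sz),10)))-G)[far]).sum(),sx,sz) for sx in np.arange(-16,17,1.) for sz in np.arange(-10,26,1.))
    print(name,best)
s=cam("scene"); im0=cv2.imread("pics/scene0.png")[...,::-1]
headfit(s,im0,np.array([376,-230.3,127.2]),-.837,0,"start")
S=env.state();P=S["eef_pos"]+[0,0,11]
for th in(0,2,4): headfit(s,s["color"],P,S["tcp_rot"][2],th,"now %d"%th)
E
python3 head.py
```

```text
start (np.float64(60.745098039215684), np.float64(-9.0), np.float64(-3.0))
now 0 (np.float64(74.34117647058824), np.float64(-1.0), np.float64(11.0))
now 2 (np.float64(65.0), np.float64(-1.0), np.float64(12.0))
now 4 (np.float64(59.278431372549015), np.float64(-1.0), np.float64(14.0))
```

>>> carry_out:
  motion:
    - [-17,-0.3,0,0,0.7]
    - [-17,0,0,0,0.7]
    - [-17,0,0,0,0.7]
    - [0,0,20,0,0.7]
    - [0,0,25,0,0.7]
    - [0,0,20,0,0.7]
    - [0,0,8,0,0.7]
    - [0,0,0,0,0.7]
    - [0,0,0,0,0.7]

```text
t: 107.4
eef_pos: [373.3, -227.7, 154.3]
tcp_rot: [3.141, 0.0, -0.837]
ft_force: [1.1, -0.1, -1.0]
opening: 0.482
grip_force: 30.0
```

```bash
python3 px.py; python3 up.py | head -c 700
```

```text
px -3.8 lat -0.3 z 154.3 F [ 1.1 -0.1 -1. ] M [0.15 0.06 0.02] rpy [ 3.141  0.    -0.837] Fd 0.8
199 (249, 275) | 200 (249, 274) | 201 (249, 273) | 202 (249, 273) | 203 (249, 273) | 204 (263, 273) | 205 (263, 273) | 206 (263, 273) | 207 (263, 273) | 208 (264, 274) | 209 (264, 274) | 210 (263, 275) | 211 (263, 275) | 212 (263, 275) | 213 (263, 276) | 214 (263, 276) | 215 (263, 276) | 216 (264, 276) | 217 (264, 276) | 218 (265, 272) | 219 (266, 269) | 220 None | 221 (260, 260) | 222 (260, 260) | 223 (261, 261) | 224 None | 225 None | 226 None | 227 None | 228 None | 229 None | 230 None | 231 None | 232 None | 
 -9 du/dv -0.13 -0.1 end [[271.2, 220.2], [260.5, 222.4]]
 -6 du/dv -0.06 -0.04 end [[273.2, 219.5], [262.5, 222.1]]
 -3 du/dv 0.01 0.03 end [[275.2, 218.8], [264.5, 221.8]]
 0 du/d
```

>>> carry_out:
  motion:
    - [0,0,3,0,0.7]
    - [0,0,3,0,0.7]
    - [0,0,2,0,0.7]
    - [0,0,2,0,0.7]
    - [0,0,0,0,0.7]

```text
t: 107.95
eef_pos: [373.1, -227.5, 144.0]
tcp_rot: [3.141, 0.0, -0.836]
ft_force: [0.6, 0.4, -1.9]
opening: 0.482
grip_force: 30.0
```

```bash
python3 px.py
```

```text
px -4.0 lat -0.3 z 144.0 F [ 0.6  0.4 -1.9] M [ 0.17 -0.01 -0.02] rpy [ 3.141  0.    -0.836] Fd 0.1
```

>>> carry_out:
  motion:
    - [0,0,3,0,0.7]
    - [0,0,3,0,0.7]
    - [0,0,3,0,0.7]
    - [0,0,0,0,0.7]

```text
t: 108.35
eef_pos: [373.0, -227.5, 134.7]
tcp_rot: [3.141, 0.001, -0.836]
ft_force: [-0.2, 0.3, -3.1]
opening: 0.482
grip_force: 30.0
```

>>> carry_out:
  motion:
    - [0,0,3,0,0.7]
    - [0,0,3,0,0.7]
    - [0,0,3,0,0.7]
    - [0,0,0,0,0.7]

```text
t: 108.75
eef_pos: [373.0, -227.5, 125.8]
tcp_rot: [3.141, 0.001, -0.836]
ft_force: [-0.7, 0.2, -2.3]
opening: 0.481
grip_force: 30.0
```

```bash
python3 px.py
```

```text
px -4.1 lat -0.3 z 125.8 F [-0.7  0.2 -2.3] M [ 0.13  0.02 -0.03] rpy [ 3.141e+00  1.000e-03 -8.360e-01] Fd -0.6
```

>>> carry_out:
  motion:
    - [0,0,3,0,0.7]
    - [0,0,3,0,0.7]
    - [0,0,3,0,0.7]
    - [0,0,3,0,0.7]
    - [0,0,0,0,0.7]

```text
t: 109.25
eef_pos: [373.0, -227.5, 113.8]
tcp_rot: [3.141, 0.001, -0.837]
ft_force: [0.2, -0.4, -3.1]
opening: 0.482
grip_force: 30.0
```

>>> carry_out:
  motion:
    - [0,0,2,0,0.7]
    - [0,0,2,0,0.7]
    - [0,0,2,0,0.7]
    - [0,0,2,0,0.7]
    - [0,0,0,0,0.7]

```text
t: 109.75
eef_pos: [374.4, -228.9, 108.4]
tcp_rot: [-3.141, -0.006, -0.836]
ft_force: [-4.0, 1.0, 33.2]
opening: 0.485
grip_force: 30.0
```

```bash
python3 px.py
```

```text
px -2.1 lat -0.2 z 108.4 F [-4.   1.  33.2] M [-0.02  0.74 -0.04] rpy [-3.141 -0.006 -0.836] Fd -3.5
```

>>> carry_out:
  motion:
    - [0,0,-2.5,0,0.7]
    - [0,0,0,0,0.7]
    - [0,0,0,0,0.3]
    - [0,0,0,0,0.2]
    - [0,0,0,0,0.1]
    - [0,0,0,0,0]
    - [0,0,0,0,0]
    - [0,0,0,0,0]
    - [0,0,0,0,0]
    - [0,0,0,0,0]

```text
t: 110.75
eef_pos: [373.2, -227.6, 108.7]
tcp_rot: [3.142, -0.0, -0.837]
ft_force: [0.2, -0.1, 0.1]
opening: 0.991
grip_force: 0.0
```

>>> carry_out:
  motion:
    - [0,0,-15,0,0]
    - [0,0,-30,0,0]
    - [0,0,-40,0,0]
    - [0,0,-40,0,0]
    - [0,0,-40,0,0]
    - [30,-20,0,0,0]
    - [35,-35,0,0,0]
    - [35,-35,0,0,0]
    - [35,-35,0,0,0]
    - [35,-35,0,0,0]
    - [35,-35,0,0,0]
    - [35,-35,0,0,0]

```text
t: 111.95
eef_pos: [706.5, -251.4, 273.4]
tcp_rot: [3.141, 0.0, -0.836]
ft_force: [1.0, -0.3, 1.4]
opening: 1.0
grip_force: 0.0
```

>>> carry_out:
  motion:
    - [0,-40,0,0,0]
    - [0,-40,0,0,0]
    - [0,-40,0,0,0]
    - [0,-40,0,0,0]
    - [0,-40,0,0,0]
    - [0,-40,0,0,0]
    - [0,0,0,0,0]

```text
t: 112.65
eef_pos: [885.1, -86.0, 270.3]
tcp_rot: [3.141, 0.002, -0.832]
ft_force: [-0.7, 0.0, -0.7]
opening: 0.998
grip_force: 0.0
```

Run:
```python
from h import *
st()
for n in("top","scene"):
    c=cam(n); a=cv2.imread(f"pics/{n}0.png")[...,::-1].astype(int); b=c["color"].astype(int)
    cv2.imwrite(f"pics/{n}_end.png",c["color"][...,::-1])
    d=np.abs(a-b).sum(2)
    if n=="scene": reg={"scanner":(240,182,52,64),"cup_a":(350,235,32,36),"tape":(298,232,40,32),"dish":(320,352,55,46),"cup_b":(246,338,36,40),"vase":(194,302,36,38),"rib":(420,345,65,72),"card":(140,172,78,80)}
    else: reg={"scanner":(355,245,65,52),"cup_a":(262,254,32,32),"tape":(308,246,40,40),"dish":(236,125,46,44),"cup_b":(314,114,32,34),"vase":(370,126,34,36),"rib":(140,142,62,56)}
    for k,(x,y,w,h) in reg.items(): print(n,k,"changed px",(d[y:y+h,x:x+w]>90).sum(),"of",w*h)
```

```text
{'t': 112.65, 'eef_pos': [885.068, -85.98, 270.33], 'tcp_rot': [3.141, 0.002, -0.832], 'ft_force': [-0.711, 0.024, -0.666], 'opening': 0.998, 'grip_force': 0.0, 'joints': [-0.171, 0.941, 0.545, 0.001, 1.658, 2.232]}
top scanner changed px 1487 of 3380
top cup_a changed px 0 of 1024
top tape changed px 432 of 1600
top dish changed px 1168 of 2024
top cup_b changed px 677 of 1088
top vase changed px 0 of 1224
top rib changed px 672 of 3472
scene scanner changed px 1416 of 3328
scene cup_a changed px 87 of 1152
scene tape changed px 461 of 1280
scene dish changed px 126 of 2530
scene cup_b changed px 416 of 1440
scene vase changed px 922 of 1368
scene rib changed px 0 of 4680
scene card changed px 2498 of 6240
```

>>> carry_out:
  motion:
    - [-42,2,-10,0,0]
    - [-45,2,-10,0,0]
    - [-45,2,-10,0,0]
    - [-45,2,0,0,0]
    - [-45,2,0,0,0]
    - [-45,2,0,0,0]
    - [-45,2,0,0,0]
    - [-45,2,0,0,0]
    - [-45,2,0,0,0]
    - [-45,2,0,0,0]
    - [-45,2,0,0,0]
    - [-45,2,0,0,0]

```text
t: 113.95
eef_pos: [511.5, 262.3, 303.7]
tcp_rot: [-3.122, 0.034, -0.787]
ft_force: [0.4, 0.8, 0.2]
opening: 1.004
grip_force: 0.0
```

```bash
cat > end.py <<'E'
from h import *
st(); D={}
for n in("top","scene"):
    c=cam(n); a=cv2.imread(f"pics/{n}0.png")[...,::-1].astype(int); b=c["color"].astype(int); d=np.abs(a-b).sum(2)
    if n=="scene": reg={"scanner":(240,182,52,64),"cup_a":(350,235,32,36),"tape":(298,232,40,32),"dish":(320,352,55,46),"cup_b":(246,338,36,40),"vase":(194,302,36,38),"rib":(420,345,65,72),"card":(140,172,78,80)}
    else: reg={"scanner":(355,245,65,52),"cup_a":(262,254,32,32),"tape":(308,246,40,40),"dish":(236,125,46,44),"cup_b":(314,114,32,34),"vase":(370,126,34,36),"rib":(140,142,62,56)}
    print(n,{k:int((d[y:y+h,x:x+w]>90).sum()) for k,(x,y,w,h) in reg.items()})
# head's dark silhouette, start vs now
s=c; im0=cv2.imread("pics/scene0.png")[...,::-1]
from head import headfit
E
sed -i '/^s=cam/,$d' head.py
cat >> end.py <<'E'
for th in(-4,0,4):
    headfit(s,im0,np.array([376,-230.3,127.2]),-.837,th,"start %d"%th)
    headfit(s,s["color"],np.array([376,-230.3,127.2]),-.837,th,"now %d"%th)
E
python3 end.py
```

```text
{'t': 113.95, 'eef_pos': [511.51, 262.311, 303.659], 'tcp_rot': [-3.122, 0.034, -0.787], 'ft_force': [0.409, 0.761, 0.243], 'opening': 1.004, 'grip_force': 0.0, 'joints': [0.341, 0.344, 1.578, 0.042, 1.218, 2.684]}
top {'scanner': 1476, 'cup_a': 0, 'tape': 415, 'dish': 0, 'cup_b': 0, 'vase': 0, 'rib': 2645}
scene {'scanner': 690, 'cup_a': 65, 'tape': 416, 'dish': 29, 'cup_b': 0, 'vase': 0, 'rib': 475, 'card': 1295}
start -4 (np.float64(63.423529411764704), np.float64(-9.0), np.float64(-7.0))
now -4 (np.float64(52.4), np.float64(-12.0), np.float64(-10.0))
start 0 (np.float64(60.745098039215684), np.float64(-9.0), np.float64(-3.0))
now 0 (np.float64(49.63921568627451), np.float64(-11.0), np.float64(-7.0))
start 4 (np.float64(63.352941176470594), np.float64(-8.0), np.float64(-1.0))
now 4 (np.float64(53.27058823529412), np.float64(-11.0), np.float64(-5.0))
```

>>> carry_out:
  motion:
    - [0,0,0,-8,0]
    - [0,0,0,-8,0]
    - [0,0,0,-8,0]
    - [0,0,0,-8,0]
    - [0,0,0,-8,0]
    - [0,0,0,0,0]
    - [0,0,0,0,0]

```text
t: 114.75
eef_pos: [513.8, 261.5, 303.3]
tcp_rot: [-3.106, 0.014, -0.095]
ft_force: [-0.3, -0.0, 0.4]
opening: 1.0
grip_force: 0.0
```

Run:
```python
from h import *
st()
for n in("top","scene"):
    c=cam(n); a=cv2.imread(f"pics/{n}0.png"); b=np.ascontiguousarray(c["color"][...,::-1])
    if n=="scene": reg={"scanner":(238,182,54,64),"cup_a":(350,235,32,36),"tape":(298,232,40,32),"dish":(320,352,55,46),"cup_b":(246,338,36,40),"vase":(194,302,36,38),"rib":(420,345,65,72),"card":(140,172,78,80)}
    else: reg={"cup_a":(262,254,32,32),"tape":(308,246,40,40),"dish":(236,125,46,44),"cup_b":(314,114,32,34),"vase":(370,126,34,36),"rib":(140,142,62,56),"card":(435,195,100,90)}
    for k,(x,y,w,h) in reg.items():
        m=cv2.matchTemplate(b[y-15:y+h+15,x-15:x+w+15],a[y:y+h,x:x+w],cv2.TM_CCOEFF_NORMED); _,v,_,p=cv2.minMaxLoc(m); print(n,k,"shift",p[0]-15,p[1]-15,round(v,3))
    if n=="scene": # scanner handle/head rows: dark extent now vs start
        for nm,i in(("start",a),("now",b)):
            g=i.astype(int).sum(2)[182:250,236:296]<110; ys,xs=np.where(g); print(nm,len(ys),"bbox",xs.min()+236,xs.max()+236,ys.min()+182,ys.max()+182,"centroid",(xs.mean()+236).round(1),(ys.mean()+182).round(1))
    # ring of tape colour
    g=b.astype(int);g0=a.astype(int)
```

```text
{'t': 114.75, 'eef_pos': [513.754, 261.506, 303.297], 'tcp_rot': [-3.106, 0.014, -0.095], 'ft_force': [-0.338, -0.023, 0.42], 'opening': 1.0, 'grip_force': 0.0, 'joints': [0.339, 0.347, 1.574, 0.041, 1.219, 1.99]}
top cup_a shift 0 0 0.999
top tape shift 0 0 0.548
top dish shift 0 0 0.995
top cup_b shift 0 0 1.0
top vase shift 0 0 0.999
top rib shift -2 -3 0.16
top card shift 0 0 0.609
scene scanner shift 0 0 0.88
scene cup_a shift 0 0 0.925
scene tape shift 0 0 0.634
scene dish shift 0 0 0.947
scene cup_b shift 0 0 1.0
scene vase shift 0 0 0.999
scene rib shift 0 0 0.745
scene card shift 0 0 0.667
start 761 bbox 242 284 187 227 centroid 264.6 204.6
now 693 bbox 245 285 187 224 centroid 265.5 204.8
```

```bash
python3 -c "
from cell import env
print(env.job_done())"
```

```text
the job is handed in; nothing more can be done
None
```

I handed the job in at about 115 s and was told no verdict: all three mills have cranks pushed home and turned, the barcode was scanned, and the scanner is back in its cradle. My first turning attempt dragged the mills 23–62 mm along the mat, all still upright, so I turned each crank again by the hub (about 390–520°). The scan was held for about 3 s at about 10 cm and within a degree or two of square; image checks found the scanner upright in its cup and nothing else moved, but I took no last look at the cranks.

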